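Vent and unlatch a desiccator cabinet, then hold its door wide

ROBOT

A 7-joint arm with a two-finger parallel gripper is mounted at the origin on a cart in front of the work surface, level with it; the furniture and walls round the work are solid. World frame = base frame: x ahead of the robot, y to its left, z up, the work surface at z = 0. Lengths are in m, angles in rad, forces in N, time in s.
With the tool pointing down it reaches from about 0.425 to 1.025 m from the base axis. Payload 9.4 kg.
Tool frame: the origin (TCP) lies between the finger pads; the fingertips stand 17 mm ahead of it and the grasp point (between the pads) lies 2 mm behind it; y points along the fingers, x is the direction in which the jaws open and shut, and the axes are right-handed (so a half turn about y gives the same grasp; the last joint's range is limited). The gripper opens to 93 mm and grips with 3 to 60 N. Pads are 15 mm wide; open, the fingers measure 128 mm over their backs; the gripper's body (75 mm by 188 mm) begins 65 mm behind the grasp point.
Start: joints at [-0.077, 0.599, -0.003, 1.599, 0.002, 0.943, -0.08], TCP at [0.725, -0, 0.236] pointing down, gripper open.
Joint ranges: [-2.57, 2.57], [-0.35, 1.97], [-1.29, 1.29], [0.11, 2.56], [-1.05, 4.19], [0.11, 1.86], [-2.63, 2.63]. Speed limits (rad/s): [2.22, 2.22, 3.01, 3.01, 3.14, 3.14, 3.14].

INTERFACE

Orientations are given as a rotation vector (axis times angle).
In Python, from plant import bot gives the robot as it stands.
- The arm moves only by the tool move_arm, never from a script. Its argument "targets" is a list that holds one entry, the list of rows, each a list of 7 numbers: the closure, from -1 (fully open) to 1 (shut), then the shift along the tool's x, y, z normalised to -1 to 1, where 1 is 60 mm, then the turn, a rotation vector about the tool's x, y, z normalised to -1 to 1, where 1 is 5 degrees. In form: [[[fingers, x, y, z, wx, wy, wz], ...]]. A call has 1 to 10 rows; each row shifts and turns the commanded pose from where the row before left it, along the tool's axes as they then stand; what a row does not reach is not made up. A row lasts 1/8 s, in which the tool goes at most 62.5 mm and 10.7 degrees, less where a joint would pass 70% of its speed; a pose out of reach is approached as far as the arm can. A call with a number of a shift or a turn outside -1 to 1 is refused whole. A call with a gripper value outside its range is refused whole. The fingers move at their own pace and stop on an object; the grip force is fixed at half the most. Time passes only in rows, so rows that do not move let the fingers close. It gives the time, the measured TCP pose, the force and the opening at its end, in the units of the state.
- bot.get_state(): the state, without advancing time (a new reading comes with each control period).
- bot.capture(name): name is "scene" or "side" or "wrist"; returns a dict with "image" (480x640x3 uint8, red, green, blue), "vfov" (degrees; the focal length in pixels is half the picture's height over the tangent of half this angle, whatever the lens; pixels are square), "cx", "cy" (the principal point, pixels), "dist" ([k1, k2, p1, p2, k3] as OpenCV has them; the pictures are not rectified), "position" and "attitude" of the camera in the world; the wrist camera has in their place "mount" (4x4, takes a point from camera to tool coordinates, whose origin is the TCP and whose axes are the tool frame's). Camera axes: x right, y up, looking along -z (the intrinsics and any distortion apply to the point x, -y, -z); pixel columns grow to the right and rows downward; lengths in m; the calibration is good to about 2 mm. A picture is of the moment at which its call begins: read the wrist's pose just before it. There is no depth.
- bot.hand_in(): hands the job in, once; it reports no verdict.
The state is a dict: "time": time; "joint_positions": joint angles; "joint_vel": joint speeds; "joint_efforts": joint torques, N m; "tcp_pos": TCP position; "tool_rot": TCP orientation; "wrist_force": force on the tool from outside, world axes, zero at the start; "wrist_torque": the same for the moment, N m; "width": finger opening in m.
Only numpy, scipy, OpenCV 4.12 (cv2) and the standard library are available. Lean on these libraries where they do the work, as an engineer would, in place of code of your own. Each camera call takes 0.05 s, during which the arm holds its last target.

TASK

A colleague needs both hands free to draw the tube rack out of the small desiccator cabinet. First vent the cabinet: lift the loose orange cap off the vent neck on its roof and set it down, same way up and without dropping it, inside the lip of the round blue cap rest. Then pinch the red main catch so that the door springs ajar onto the safety catch, pinch the yellow safety catch so that it springs free, and swing the door by its steel pull rod past its detent until it stands wide open, about square to the cabinet front; the door closes itself from there, so finish while still holding it wide by the pull rod, and leave the other things on the bench where they are.

Things in the scene. Friction and masses are not known exactly. Their poses are not given: they have to be found in the camera images.
- cabinet: Small fixed desiccator cabinet, clear walls, grey frame, 150 deep (x), 210 wide (y), 130 mm high; place and angle vary. Origin: centre of its underside; the door is on its -x face. On the white roof strip, seen from the robot left to right: red main catch, yellow safety catch, black detent housing (tops below 170 mm); behind them a white vent neck with an orange cap, inside a tube rack and dishes.
- cap_center (a point): Centre (half-way up) of the loose orange ribbed vent cap, a disc 46 mm wide, 17 mm high, 15 to 30 g. At the start it lies unfastened on the vent neck, its underside 142 mm above the bench. The catch paddles stand 25 mm in front of its edge (towards the cabinet's -x, tops at 169 mm); both sides along the cabinet's y are free, down to the roof at 130 mm.
- vent_cap: The same orange cap; origin at the centre of its underside, z up.
- cap_rest_seat (a point): Centre of the flat seat (6 mm above the bench) of the round blue cap rest, 72 mm wide, fixed to the bench. The seat is 54 mm across, inside a lip 3.5 mm high (lip top 9.5 mm above the bench, 64 mm over the outside). With the cap seated, the cap's centre is 14.5 mm above the bench.
- main_catch_grip (a point): Midway between the two red upright paddles of the main catch, 157 mm above the bench; does not move; axes as the cabinet's. Paddles 16 mm to either side along y (37 mm over the outside), 18 mm long (x), 5 thick, 137 to 169 mm above the bench. Pinch along y, 3 N each at first, 6 N at the end, more if off centre: the jaws let go after 6 mm each and stop at 9 mm (19 mm over the outside); they spring back when let go.
- safety_catch_grip (a point): The same point of the yellow safety catch, 95 mm nearer the hinge; same sizes, forces and travel. It is idle while the main catch holds the door and stops the door when that springs ajar.
- gate (a joint): Door angle, rad: 0 shut; 0.13 ajar on the safety catch; springs to about 0.43 when that is opened too; detent bump from 0.46 to 1.04; end stop 1.65. The hinge spring (0.28 N m per rad) draws it to 0.44 from either side, the detent adds up to 0.4 N m: up to 6 N at the pull rod. Let go when wide, it falls back to about 1.0.
- gate_hinge (a point): Point on the door's vertical hinge axis at the cabinet's front right corner, 115 mm above the bench. Seen from above the door opens anticlockwise, its free left edge coming towards the robot; it reaches 196 mm from the hinge.
- pull_rod: Vertical steel pull rod on the door, 12 mm thick, black 15 mm end cap, free from 80 to 140 mm above the bench. Origin: on its axis, 115 mm up, a good height to pinch. Turns with the door; when shut its axes are the cabinet's. From the hinge axis it lies 125 mm along its own +y and 42 mm along its own -x (in front of the door; 31 mm gap behind it).
- tape_roll: Roll of cream tape lying flat, 62 mm wide, 24 mm high, a bystander; it and the cap rest swap places in some runs. Origin: centre of its underside.
- petri_dish: Closed petri dish, 60 mm wide, 15 mm high, a bystander. Origin: centre of its underside.
- glass_beaker: Glass beaker, 54 mm wide, 68 mm high, a bystander. Origin: centre of its underside.
- amber_bottle: Small amber bottle with a white cap, 41 mm wide, 70 mm high, a bystander. Origin: centre of its underside.
Things that resemble listed ones, but are neither listed nor needed, are in the scene too. Of the things shaped like the vent_cap, the orange one is meant. There is more than one size of the part that bears cap_rest_seat; the job needs the smaller.

How it is judged:
On the way, in this order (a step that is already met when the one before it is completed fails the run):
1. the cap lies in the cap rest, same way up, let go (horizontal distance between cap_center and cap_rest_seat below 0.006 m and z of cap_center in the frame of cap_rest_seat between 0.0055 and 0.0115 m and angle between vent_cap's own z axis and vertical below 0.1 rad and contact force between the fingers and vent_cap below 0.05 N and linear speed of vent_cap below 0.02 m/s), for 0.3 s.
2. the main catch is open and the door rests ajar on the safety catch (value of joint gate between 0.08 and 0.25 rad), for 0.2 s.
3. the safety catch is open and the door has sprung free of it (value of joint gate above 0.3 rad), for 0.1 s.
4. the door is swung past its detent (value of joint gate above 1.1 rad), for 0.05 s.
At the end, for the whole second after the job is handed in: Door held still at more than 1.35 rad (77 degrees) with the fingers pressing on the pull rod (over 0.7 N); cap let go and flat on the seat of the cap rest, within 6 mm of its centre, same way up (value of joint gate above 1.35 rad and velocity of joint gate between -0.1 and 0.1 rad/s and contact force between the fingers and pull_rod above 0.7 N and horizontal distance between cap_center and cap_rest_seat below 0.006 m and z of cap_center in the frame of cap_rest_seat between 0.0055 and 0.0115 m and angle between vent_cap's own z axis and vertical below 0.1 rad and contact force between the fingers and vent_cap below 0.05 N); the arm keeps its last pose, push and grip.
It fails at once if another thing on the bench is moved by more than 15 mm (distance of any of tape_roll, petri_dish, glass_beaker, amber_bottle from where it was at the start of the episode above 0.015 m).
It fails at once if the cap is dropped or thrown (moves faster than 0.6 m/s with no finger on it) (contact force between the fingers and vent_cap below 0.05 N and linear speed of vent_cap above 0.6 m/s).
It fails at once if the cap falls onto the bench (height (world z) of cap_center below 0.0115 m).
It also fails if it takes over 69 s, if anything falls off the work surface, if the arm or the gripper's body presses on something with over 40 N, if the wrist force passes 120 N, or if a joint passes its speed limit or range.

## Working session

There is one attempt and no reset: what is moved stays moved. The work goes in short steps, Python scripts to look and compute and a tool call to move; the robot and the scene stay as the last step left them, time stands still between calls to the robot, and variables do not carry over. Pictures are saved under pics/ and viewed, and the job is handed in when it is done.

Besides the shell and the picture viewer there is one more tool, called after "Call:" in YAML: its name, and indented under it one key for each argument. move_arm: Moves the arm, as the interface text tells. Its arguments: {"type":"object","properties":{"targets":{"type":"array","items":{"type":"array","items":{"type":"array","items":{"type":"number"}}}}},"required":["targets"]}

```bash
ls; mkdir -p pics; cat > h.py <<'E'
import numpy as np, cv2
from plant import bot
from scipy.spatial.transform import Rotation as R
def cam(c,st=None):
    f=c["image"].shape[0]/2/np.tan(np.radians(c["vfov"])/2)
    K=np.array([[f,0,c["cx"]],[0,f,c["cy"]],[0,0,1]])
    if "mount" in c:
        T=np.eye(4);T[:3,:3]=R.from_rotvec(st["tool_rot"]).as_matrix();T[:3,3]=st["tcp_pos"]
        T=T@np.array(c["mount"]); Rm=T[:3,:3];p=T[:3,3]
    else:
        a=np.array(c["attitude"]); Rm=R.from_rotvec(a).as_matrix() if a.shape==(3,) else (a if a.shape==(3,3) else R.from_quat(a).as_matrix()); p=np.array(c["position"])
    return K,np.array(c["dist"],float),Rm,p
def ray(cm,uv):
    K,d,Rm,p=cm
    n=cv2.undistortPoints(np.array(uv,float).reshape(-1,1,2),K,d).reshape(-1,2)
    v=np.c_[n[:,0],-n[:,1],-np.ones(len(n))]@Rm.T
    return p,v
def plane(cm,uv,z):
    p,v=ray(cm,uv); return p+v*((z-p[2])/v[:,2])[:,None]
def proj(cm,X):
    K,d,Rm,p=cm
    q=(np.array(X,float).reshape(-1,3)-p)@Rm; q=q*[1,-1,-1]
    return cv2.projectPoints(q,np.zeros(3),np.zeros(3),K,d)[0].reshape(-1,2)
def save(name,im): cv2.imwrite("pics/"+name+".png",im[:,:,::-1])
E
python3 - <<'E'
from h import *
st=bot.get_state();print(st)
for n in ["scene","side","wrist"]:
    st=bot.get_state();c=bot.capture(n); save(n+"0",c["image"]); np.save(n+"0.npy",dict(c=c,st=st),allow_pickle=True)
    print({k:v for k,v in c.items() if k!="image"})
E
```

```text
pics
{'time': 0.0, 'joint_positions': array([-0.07672951,  0.60013186, -0.00254636,  1.60010189,  0.00182986,
        0.94293667, -0.07979559]), 'joint_vel': array([-0.00041722,  0.00099813, -0.00081064, -0.00240006, -0.00073973,
       -0.00128347, -0.0001639 ]), 'joint_efforts': array([ 5.70884713e-04, -7.65060925e+01,  1.49801854e+00, -2.52344084e+01,
       -5.23842021e-02,  1.69115182e-02,  2.08527672e-04]), 'tcp_pos': array([ 7.24539320e-01, -2.28990307e-07,  2.34765057e-01]), 'tool_rot': array([-1.57096265e+00,  1.14253427e-03,  1.31928979e-03]), 'wrist_force': array([1.06005975, 0.54309644, 0.50892722]), 'wrist_torque': array([0.02763802, 0.03799458, 0.02966483]), 'width': 0.0928763240084047}
{'vfov': 52.37542393302798, 'cx': 318.08570670056116, 'cy': 230.6163690116686, 'dist': array([-0.07978399,  0.        ,  0.        ,  0.        ,  0.        ]), 'position': array([-0.011766  ,  1.03618771,  1.00147196]), 'attitude': array([ 0.34544218, -0.98151653, -2.25693262])}
{'vfov': 50.44662166180834, 'cx': 320.8665186390444, 'cy': 242.17063988818953, 'dist': array([-0.12357033,  0.        ,  0.        ,  0.        ,  0.        ]), 'position': array([0.95956801, 0.86132161, 1.066591  ]), 'attitude': array([0.25044313, 0.74108776, 2.36843695])}
{'vfov': 64.2735946277799, 'cx': 313.01317821681135, 'cy': 237.48188681490052, 'dist': array([-0.01053743,  0.        ,  0.        ,  0.        ,  0.        ]), 'mount': array([[ 9.99999966e-01, -1.85301108e-04, -1.83505050e-04,
        -3.33127572e-04],
       [-1.18961292e-04,  3.02059951e-01, -9.53288923e-01,
        -1.48719807e-01],
       [ 2.32075020e-04,  9.53288913e-01,  3.02059919e-01,
         8.42234291e-02],
       [ 0.00000000e+00,  0.00000000e+00,  0.00000000e+00,
         1.00000000e+00]])}
```

View pics/scene0.png

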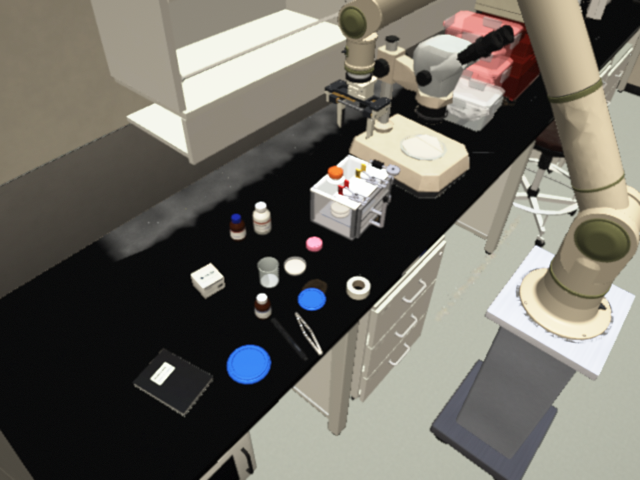

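View pics/side0.png

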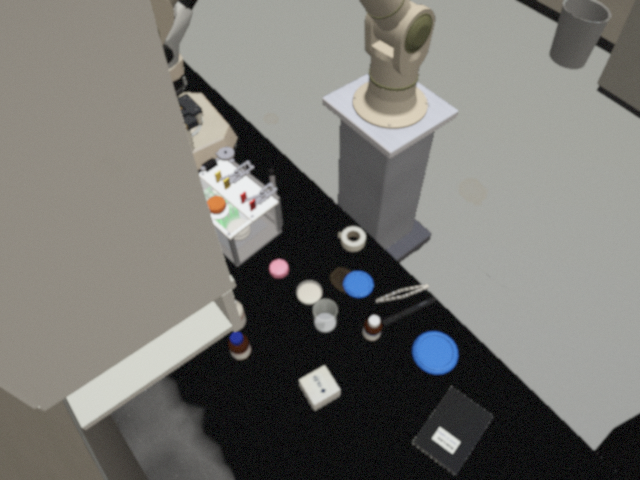

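View pics/wrist0.png

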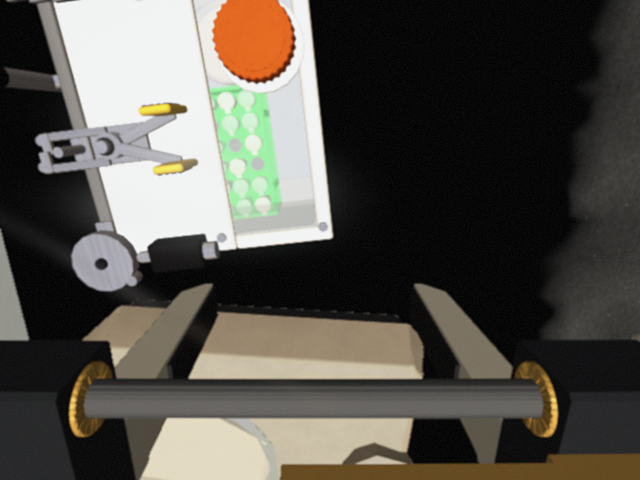

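```bash
cat > det.py <<'E'
from h import *
def mask(im,lo,hi):
    m=cv2.inRange(cv2.cvtColor(im,cv2.COLOR_RGB2HSV),np.array(lo),np.array(hi))
    return m
RANGES=dict(orange=((5,180,120),(14,255,255)),blue=((100,150,80),(118,255,255)),yellow=((20,150,90),(32,255,255)),red=((170,150,70),(180,255,255)),red2=((0,180,70),(4,255,255)))
def blobs(im,name,amin=15):
    lo,hi=RANGES[name]; m=mask(im,lo,hi)
    cs,_=cv2.findContours(m,cv2.RETR_EXTERNAL,cv2.CHAIN_APPROX_NONE)
    out=[]
    for c in cs:
        a=cv2.contourArea(c)
        if a<amin: continue
        M=cv2.moments(c); out.append((M['m10']/M['m00'],M['m01']/M['m00'],a,c))
    return sorted(out,key=lambda t:-t[2])
E
python3 - <<'E'
from det import *
for n in ["scene","side","wrist"]:
    d=np.load(n+"0.npy",allow_pickle=True).item(); c=d["c"]; cm=cam(c,d["st"]); print(n)
    for k in RANGES:
        z=dict(orange=.159,blue=.0095,yellow=.16,red=.16,red2=.16)[k]
        for b in blobs(c["image"],k)[:4]:
            P=plane(cm,[b[:2]],z)[0]
            pts=plane(cm,b[3][:,0,:],z); (cx,cy),r=cv2.minEnclosingCircle(pts[:,:2].astype(np.float32))
            print(k,np.round(b[:3],1),np.round(P[:2],4),"circ",round(cx,4),round(cy,4),round(r,4))
for n,box in [("scene",(290,140,410,240)),("side",(190,130,290,270))]:
    im=np.load(n+"0.npy",allow_pickle=True).item()["c"]["image"]; x0,y0,x1,y1=box
    save(n+"0z",cv2.resize(im[y0:y1,x0:x1],None,fx=5 if n=="scene" else 4,fy=5 if n=="scene" else 4,interpolation=cv2.INTER_CUBIC))
E
```

```text
scene
orange [334.5 171.9 112.5] [0.6882 0.1315] circ 0.6883 0.129 0.0283
blue [ 248.2  364.  1367.5] [0.4919 0.676 ] circ 0.4935 0.675 0.0532
blue [311.3 299.  488. ] [0.5091 0.4358] circ 0.5089 0.4348 0.0382
blue [235.4 217.5  53. ] [0.8904 0.3523] circ 0.8906 0.3544 0.0192
yellow [360.5 169.7  18.5] [0.638  0.0736] circ 0.6357 0.0764 0.0298
red2 [520.4  58.4 121. ] [ 0.6148 -1.0274] circ 0.6052 -1.0237 0.0788
red2 [525.3  39.9  47.5] [ 0.6831 -1.2464] circ 0.6842 -1.2628 0.0637
side
blue [ 435.   352.4 1596. ] [0.4989 0.6779] circ 0.4979 0.6769 0.0532
blue [358.4 283.9 648. ] [0.5156 0.4385] circ 0.5164 0.4367 0.0393
blue [235.9 337.5 103.5] [0.8212 0.3705] circ 0.8211 0.3704 0.0159
wrist
orange [ 253.    37.4 5081.5] [0.6923 0.1243] circ 0.6922 0.1246 0.0215
yellow [161.  109.2 323.5] [0.6395 0.0882] circ 0.6403 0.0878 0.0128
yellow [553.9 412.   72. ] [ 0.8982 -0.1188] circ 0.8965 -0.1226 0.0148
yellow [161.  169.9  68.5] [0.6356 0.0546] circ 0.6385 0.0545 0.0071
yellow [ 71.9 415.2  32.5] [ 0.5491 -0.1221] circ 0.5511 -0.1213 0.0156
```

View pics/scene0z.png

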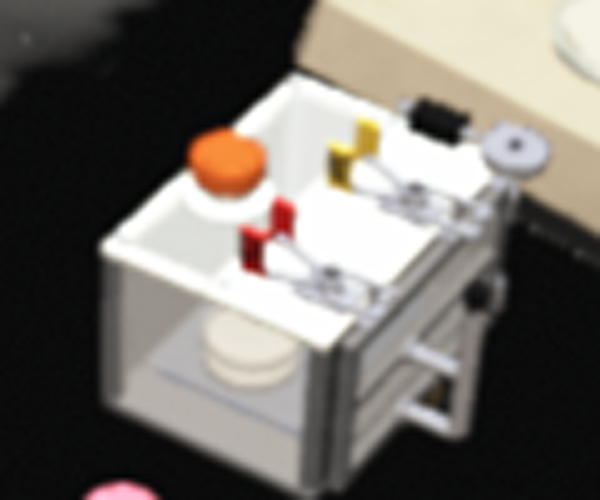

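View pics/side0z.png

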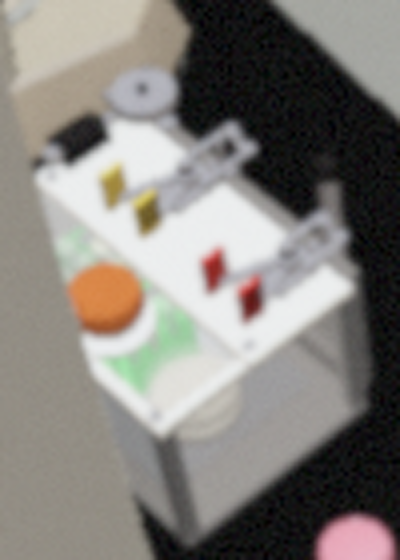

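Call:
move_arm:
  targets:
    - [[-1,-0.3,-0.5,0.6,0,0,0],[-1,-0.3,-0.5,0.6,0,0,0],[-1,0,0,0,0,1,0],[-1,0,0,0,0,1,0],[-1,0,0,0,0,1,0],[-1,0,0,0,0,1,0],[-1,0,0,0,0,1,0],[-1,0,0,0,0,1,0],[-1,0,0,0,0,1,0],[-1,0,0,0,0,1,0]]

```text
time: 1.4
tcp_pos: [0.6888, 0.072, 0.2953]
tool_rot: [-1.501, 0.549, -0.548]
wrist_force: [0.8, 0.3, -0.6]
width: 0.0929
```

Call:
move_arm:
  targets:
    - [[-1,0,0,0,0,1,0],[-1,0,0,0,0,1,0],[-1,0,0,0,0,1,0],[-1,0,0,0,0,1,0],[-1,0,0,0,0,1,0],[-1,0,0,0,0,1,0],[-1,0,0,0,0,1,0],[-1,0,0,0,0,1,0],[-1,0,0,0,0,0,0],[-1,0,0,0,0,0,0]]

```text
time: 2.65
tcp_pos: [0.6889, 0.0721, 0.2955]
tool_rot: [-1.288, 1.078, -1.078]
wrist_force: [-1.5, 0.4, -0.2]
width: 0.093
```

```bash
cat > look.py <<'E'
import sys
from det import *
def look(name):
    st=bot.get_state();c=bot.capture("wrist"); save(name,c["image"]); np.save(name+".npy",dict(c=c,st=st),allow_pickle=True)
    return st,c,cam(c,st)
if __name__=="__main__":
    st,c,cm=look(sys.argv[1]); print(st["time"],st["tcp_pos"],st["tool_rot"],st["width"],st["wrist_force"],st["joint_positions"].round(2))
    for k in RANGES:
        z=dict(orange=.159,blue=.0095,yellow=.169,red=.169,red2=.169)[k]
        for b in blobs(c["image"],k,60)[:4]:
            P=plane(cm,[b[:2]],z)[0]
            pts=plane(cm,b[3][:,0,:],z); (cx,cy),r=cv2.minEnclosingCircle(pts[:,:2].astype(np.float32))
            print(k,np.round(b[:3],1),np.round(P[:2],4),"circ",round(cx,4),round(cy,4),round(r,4))
E
python3 look.py w1
```

```text
2.65 [0.68892053 0.07211721 0.29545546] [-1.28779477  1.07834333 -1.07803901] 0.09301846843144053 [-1.5293585   0.3681049  -0.22112589] [-0.42  0.53  0.37  1.63 -0.22  1.02 -1.38]
orange [ 252.7  212.3 1239.5] [0.6948 0.1198] circ 0.6929 0.1247 0.0209
blue [  15.7  279.  1525. ] [0.5174 0.4176] circ 0.5167 0.4281 0.0368
yellow [282.4 283.5 116.5] [0.6445 0.0882] circ 0.6452 0.0882 0.0135
yellow [321.6 285.8 113. ] [0.648  0.0575] circ 0.6484 0.058 0.013
red2 [166.4 276.2 269. ] [0.6346 0.1785] circ 0.6351 0.1782 0.0142
red2 [205.1 275.1  67. ] [0.6409 0.1488] circ 0.6423 0.1482 0.0101
```

View pics/w1.png

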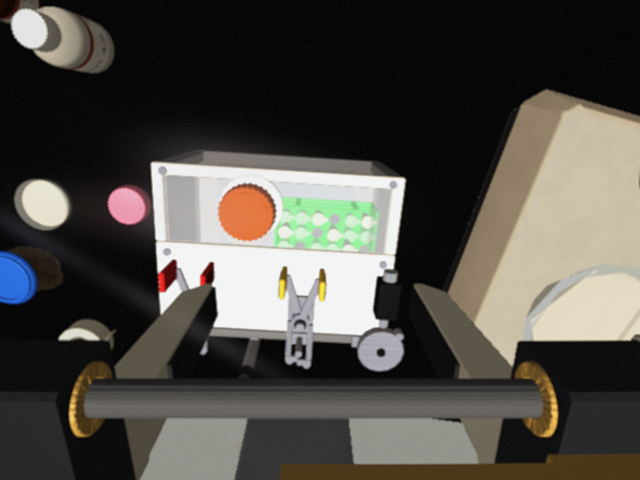

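```bash
python3 - <<'E'
from det import *
d=np.load("w1.npy",allow_pickle=True).item(); cm=cam(d["c"],d["st"])
im=d["c"]["image"]; save("w1z",cv2.resize(im[140:380,130:430],None,fx=2.66,fy=2.5,interpolation=cv2.INTER_CUBIC))
q=plane(cm,[(152,163),(404,178),(158,328),(392,338)],.130)
print(q)
# roof back/front edges
print("back len",np.linalg.norm(q[1]-q[0]),"yaw",np.degrees(np.arctan2(-(q[0]-q[1])[0],(q[0]-q[1])[1])))
yr=plane(cm,[(282.4,283.5),(321.6,285.8)],.157); print("yel mid",yr.mean(0))
E
```

```text
[[ 0.71346351  0.20932628  0.13      ]
 [ 0.73763107  0.00437694  0.13      ]
 [ 0.56081985  0.19620586  0.13      ]
 [ 0.58913707 -0.02175444  0.13      ]]
back len 0.20636933613429947 yaw 6.72524430105809
yel mid [0.64075522 0.07224721 0.157     ]
```

View pics/w1z.png

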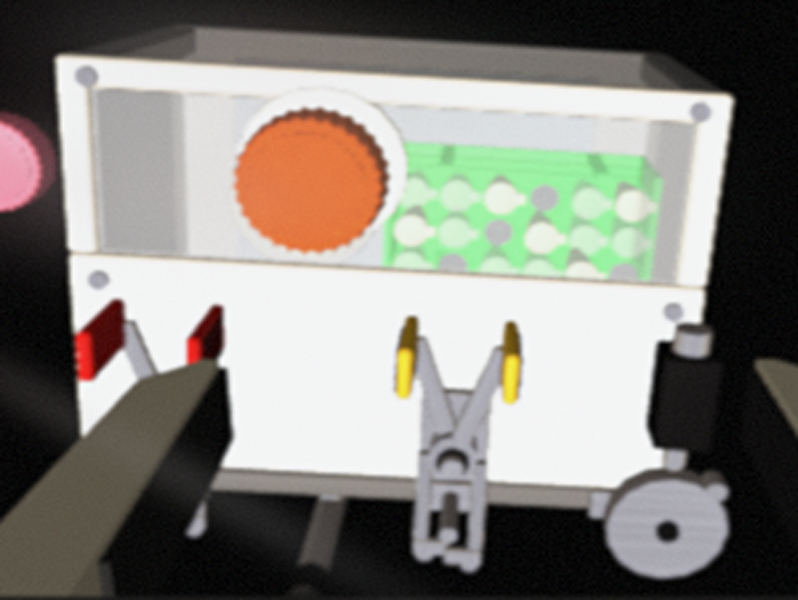

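```bash
python3 - <<'E'
from det import *
d=np.load("w1.npy",allow_pickle=True).item(); cm=cam(d["c"],d["st"])
Z=lambda p:(130+p[0]/2.66,140+p[1]/2.5)
def yaw(a,b,z=.13):
    q=plane(cm,[Z(a),Z(b)],z); v=q[0]-q[1]; return q.round(4)[:,:2].tolist(),np.linalg.norm(v).round(4),np.degrees(np.arctan2(-v[0],v[1])).round(2)
print("mid",yaw((70,254),(705,288)))
print("back",yaw((57,57),(733,97)))
print("front",yaw((220,468),(600,488)))
print("screws",yaw((86,76),(700,112)),yaw((98,279),(673,311)))
X=R.from_rotvec(d["st"]["tool_rot"]).as_matrix(); print(X.round(4))
# paddle tops: red upper edges corners (back end, front end) ; yellow
for n,p in dict(redL=[(122,300),(78,336)],redR=[(222,307),(190,341)],yL=[(412,318),(400,352)],yR=[(511,323),(511,358)]).items():
    print(n,plane(cm,[Z(a) for a in p],.169).round(4)[:,:2].tolist())
E
```

```text
mid ([[0.6463, 0.2022], [0.6705, -0.0046]], np.float64(0.2082), np.float64(6.7))
back ([[0.7135, 0.2098], [0.7372, 0.0029]], np.float64(0.2082), np.float64(6.53))
front ([[0.5708, 0.1458], [0.5861, 0.0127]], np.float64(0.134), np.float64(6.53))
screws ([[0.7089, 0.2007], [0.7306, 0.0118]], np.float64(0.1901), np.float64(6.55)) ([[0.6386, 0.1926], [0.6602, 0.0038]], np.float64(0.19), np.float64(6.53))
[[ 1.756e-01 -3.000e-04  9.845e-01]
 [-9.845e-01 -1.000e-04  1.756e-01]
 [ 0.000e+00 -1.000e+00 -3.000e-04]]
redL [[0.6495, 0.1721], [0.6352, 0.1841]]
redR [[0.6523, 0.1433], [0.6393, 0.1515]]
yL [[0.6585, 0.0884], [0.6465, 0.0901]]
yR [[0.6619, 0.0597], [0.6503, 0.0575]]
```

Call:
move_arm:
  targets:
    - [[-1,0,0,0,0,0.71,0],[-1,-0.86,0,0.16,0,0,0],[-1,0,0,0,0,0,0],[-1,0,0,0,0,0,0]]

```text
time: 3.2
tcp_pos: [0.6926, 0.1243, 0.2954]
tool_rot: [-1.261, 1.125, -1.125]
wrist_force: [0.6, -0.2, -0.7]
width: 0.0929
```

```bash
python3 look.py w2;  python3 - <<'E'
from det import *
im=cv2.imread("pics/w2.png"); cv2.imwrite("pics/w2z.png",cv2.resize(im[150:350,200:460],None,fx=3,fy=3,interpolation=cv2.INTER_CUBIC))
E
```

```text
3.2 [0.69264071 0.12430597 0.29544601] [-1.26144727  1.1248665  -1.12505151] 0.09290356408423568 [ 0.61751371 -0.18753422 -0.65562832] [-0.5   0.54  0.39  1.61 -0.23  1.04 -1.5 ]
orange [ 311.1  228.5 2100.5] [0.6938 0.1254] circ 0.6938 0.1256 0.0218
blue [  58.4  301.7 2240. ] [0.5176 0.4289] circ 0.5172 0.4296 0.0374
blue [ 11.6  15.6 654.5] [0.8396 0.4493] circ 0.8398 0.4503 0.0152
yellow [386.7 295.1 172.5] [0.6488 0.0598] circ 0.6491 0.06 0.0141
yellow [348.5 296.2 120. ] [0.6444 0.0899] circ 0.6457 0.09 0.0139
red2 [233.9 295.2 163.5] [0.6349 0.1805] circ 0.6349 0.18 0.0137
red2 [272.2 296.4 100. ] [0.6373 0.1501] circ 0.6387 0.1504 0.0138
```

View pics/w2z.png

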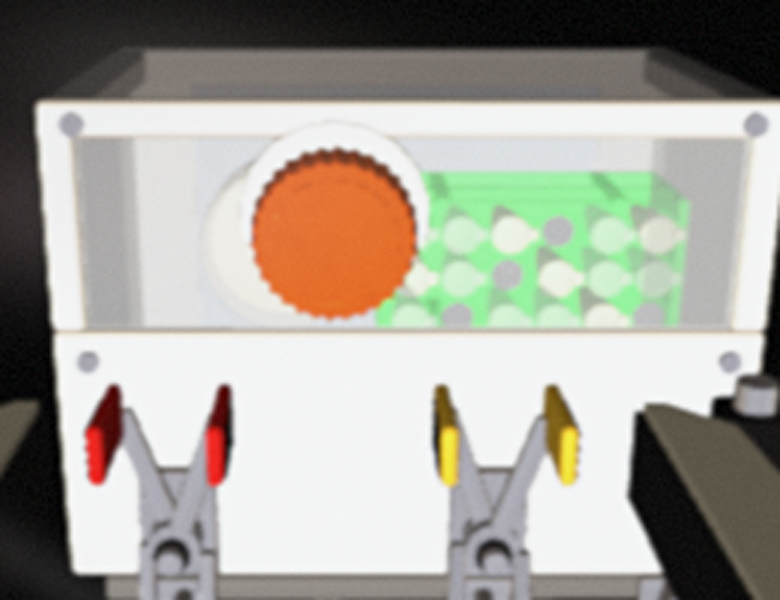

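```bash
cat > pad.py <<'E'
import sys
from det import *
def pads(name,vt=170):
    d=np.load(name+".npy",allow_pickle=True).item(); cm=cam(d["c"],d["st"]); im=d["c"]["image"]
    out={}
    for k,(lo,hi) in dict(red=((0,150,vt),(4,255,255)),yellow=((20,150,vt),(32,255,255))).items():
        m=mask(im,lo,hi)
        if k=="red": m|=mask(im,(175,150,vt),(180,255,255))
        m[330:,:]=0
        n,l,s,ce=cv2.connectedComponentsWithStats(m)
        P=[]
        for i in range(1,n):
            if s[i,4]<25: continue
            p=plane(cm,[ce[i]],.169)[0]; P.append(p); print(k,ce[i].round(1),s[i],p.round(4))
        if len(P)==2: print(k,"mid",np.mean(P,0).round(4),"sep",np.linalg.norm(P[0]-P[1]).round(4)); out[k]=np.mean(P,0)
    if len(out)==2:
        v=out["red"]-out["yellow"]; print("vec",np.linalg.norm(v).round(4),np.degrees(np.arctan2(-v[0],v[1])).round(2))
    return out
if __name__=="__main__": pads(sys.argv[1],int(sys.argv[2]))
E
python3 pad.py w2 150;python3 pad.py w2 180
```

```text
red [231.5 301.2] [229 292   6  19  89] [0.6293 0.1821 0.169 ]
red [271.1 301.4] [269 292   6  20  94] [0.6328 0.1506 0.169 ]
red mid [0.6311 0.1663 0.169 ] sep 0.0317
yellow [349.1 300.8] [347 292   6  19  94] [0.6404 0.0888 0.169 ]
yellow [388.6 300.7] [386 292   6  19 103] [0.6441 0.0575 0.169 ]
yellow mid [0.6423 0.0732 0.169 ] sep 0.0315
vec 0.0938 6.85
red [231.2 301.3] [229 293   6  18  77] [0.6292 0.1823 0.169 ]
red [271.  301.5] [269 293   5  19  86] [0.6327 0.1507 0.169 ]
red mid [0.631  0.1665 0.169 ] sep 0.0318
yellow [349.1 301.1] [347 292   6  19  91] [0.6402 0.0887 0.169 ]
yellow [388.9 301.2] [386 292   6  19  89] [0.6437 0.0572 0.169 ]
yellow mid [0.6419 0.073  0.169 ] sep 0.0317
vec 0.0942 6.7
```

Call:
move_arm:
  targets:
    - [[-1,-0.01,0.8,0.02,0,0,0],[-1,0,0.8,0,0,0,0],[-1,0,0.4,0,0,0,0],[-1,0,0.17,0,0,0,0],[-1,0,0,0,0,0,0],[-1,0,0,0,0,0,0]]

```text
time: 4.0
tcp_pos: [0.6946, 0.1248, 0.1668]
tool_rot: [-1.259, 1.125, -1.127]
wrist_force: [-0.3, -0.7, 0.8]
width: 0.093
```

```bash
python3 look.py w3
```

```text
4.0 [0.69464848 0.12477344 0.16682122] [-1.25854069  1.12479978 -1.12695442] 0.09303547577629839 [-0.25717122 -0.68638951  0.80659507] [-0.46  0.67  0.33  1.72 -0.29  0.8  -1.45]
orange [ 309.6  309.6 5996.5] [0.6948 0.1258] circ 0.6949 0.1259 0.0231
yellow [437.7 428.2 265. ] [0.6438 0.0582] circ 0.6426 0.059 0.008
yellow [373.5 429.8 204.5] [0.6395 0.0887] circ 0.6393 0.0882 0.0075
red2 [180.  429.1 276.5] [0.6292 0.1812] circ 0.6281 0.1799 0.0083
red2 [245.4 430.3 189. ] [0.6322 0.1498] circ 0.6317 0.1498 0.0075
```

View pics/w3.png

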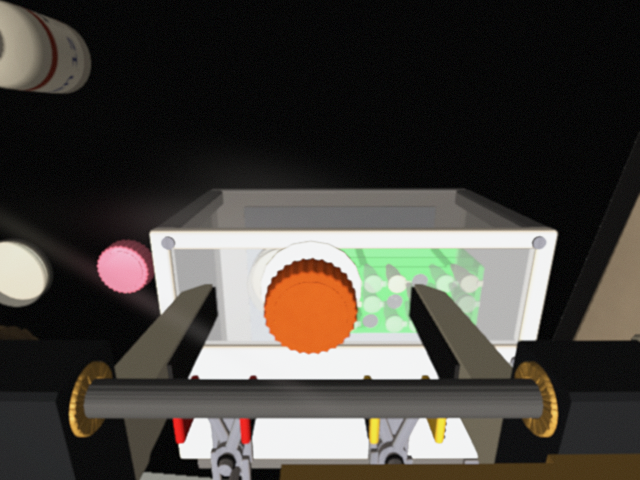

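Call:
move_arm:
  targets:
    - [[-1,-0.01,0.035,0,0,0,0],[-1,0,0,0,0,0,0],[1,0,0,0,0,0,0],[1,0,0,0,0,0,0],[1,0,0,0,0,0,0],[1,0,0,0,0,0,0],[1,0,0,0,0,0,0]]

```text
time: 4.92
tcp_pos: [0.6938, 0.1256, 0.1633]
tool_rot: [-1.26, 1.126, -1.126]
wrist_force: [0.2, -1.0, -0.5]
width: 0.0477
```

```bash
python3 look.py w4
```

```text
4.925 [0.69381702 0.12564863 0.16330646] [-1.26035726  1.12584309 -1.12593906] 0.04773631053962637 [ 0.24413737 -1.0424264  -0.49248688] [-0.46  0.67  0.33  1.72 -0.29  0.79 -1.45]
orange [ 311.6  311.8 6233. ] [0.6948 0.1258] circ 0.695 0.1253 0.023
blue [  6.8 365.  153.5] [0.5252 0.3954] circ 0.5263 0.3978 0.0161
yellow [376.7 432.5 249.5] [0.6405 0.0888] circ 0.6401 0.0889 0.0087
red2 [246.  432.6 238.5] [0.6335 0.15  ] circ 0.633 0.1502 0.0086
```

View pics/w4.png

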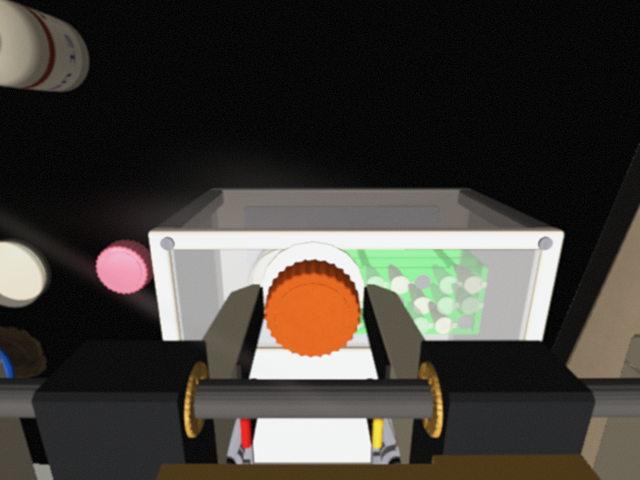

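Call:
move_arm:
  targets:
    - [[-0.2,0,0,0,0,0,0],[-0.2,0,-0.025,0,0,0,0],[-0.2,0,0,0,0,0,0],[1,0,0,0,0,0,0],[1,0,0,0,0,0,0],[1,0,0,0,0,0,0],[1,0,0,0,0,0,0],[1,0,0,0,0,0,0]]

```text
time: 5.98
tcp_pos: [0.6938, 0.1257, 0.1648]
tool_rot: [-1.26, 1.126, -1.126]
wrist_force: [-0.4, 0.9, 1.1]
width: 0.0448
```

```bash
python3 look.py w5
```

```text
5.975 [0.69378299 0.12566348 0.16482916] [-1.2603997   1.12582167 -1.12588656] 0.04478951835029556 [-0.41573422  0.91670802  1.06271873] [-0.46  0.67  0.33  1.72 -0.29  0.8  -1.45]
orange [ 312.3  310.2 6181. ] [0.6948 0.1255] circ 0.6947 0.1255 0.0229
blue [  7.2 363.9 202. ] [0.5251 0.3962] circ 0.5261 0.399 0.0172
yellow [376.1 431.1 228. ] [0.6398 0.0888] circ 0.6398 0.0881 0.008
red2 [246.6 431.1 208.5] [0.6328 0.1499] circ 0.6321 0.1499 0.0081
```

View pics/w5.png

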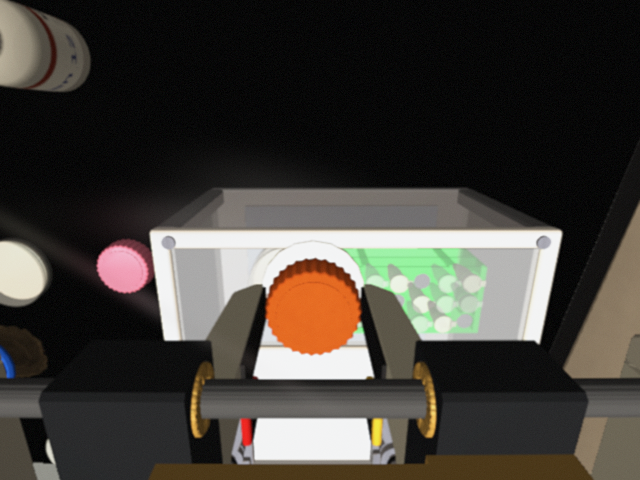

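Call:
move_arm:
  targets:
    - [[1,0,-0.3,0,0,0,0],[1,0,-0.7,0,0,0,0],[1,0,-0.7,0,0,0,0],[1,-0.4,0,-0.2,0,0,0],[1,-0.8,0,-0.35,0,0,0],[1,-0.8,0,-0.35,0,0,0],[1,-0.8,0,-0.35,0,0,0],[1,-0.8,0,-0.35,0,0,0],[1,-0.8,0,-0.35,0,0,0]]

```text
time: 7.15
tcp_pos: [0.5472, 0.3763, 0.2683]
tool_rot: [-1.259, 1.126, -1.126]
wrist_force: [0.9, 0.7, -0.2]
width: 0.0451
```

Call:
move_arm:
  targets:
    - [[1,-0.7,0,-0.3,0,0,0],[1,-0.3,0,-0.1,0,0,0],[1,0,0,0,0,0,0],[1,0,0,0,0,0,0]]

```text
time: 7.65
tcp_pos: [0.5187, 0.4297, 0.2673]
tool_rot: [-1.259, 1.127, -1.129]
wrist_force: [0.7, -0.2, 0.2]
width: 0.045
```

```bash
python3 look.py w6
```

```text
7.65 [0.51872186 0.42966504 0.26727498] [-1.25917528  1.12672588 -1.12880161] 0.04501260131540358 [ 0.67473928 -0.22929699  0.17515991] [-1.02  0.53  0.38  1.71 -0.23  0.95 -2.01]
orange [ 314.   274.4 1184. ] [0.4938 0.4256] circ 0.4693 0.4235 0.0379
blue [  97.2  195.1 8243. ] [0.4968 0.6617] circ 0.4942 0.6551 0.068
blue [ 303.2  197.9 3996. ] [0.5182 0.4397] circ 0.5155 0.4445 0.0477
blue [ 50.2 243.5 750.5] [0.435  0.7181] circ 0.4397 0.7169 0.0369
yellow [ 312.7  313.2 5475.5] [0.4677 0.4236] circ 0.4666 0.4235 0.033
```

View pics/w6.png

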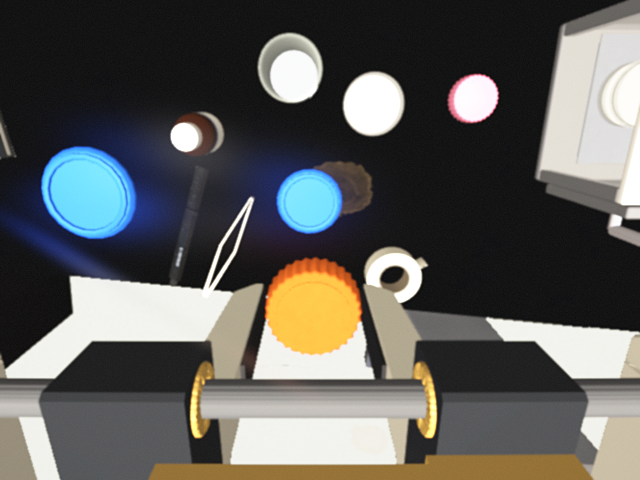

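```bash
python3 - <<'E'
from det import *
d=np.load("w6.npy",allow_pickle=True).item(); cm=cam(d["c"],d["st"]); im=d["c"]["image"]
cv2.imwrite("pics/w6z.png",cv2.resize(im[150:250,250:390],None,fx=5.5,fy=5.5,interpolation=cv2.INTER_CUBIC)[:,:,::-1])
m=mask(im,(92,120,80),(125,255,255)); m[:,:240]=0
cs,_=cv2.findContours(m,cv2.RETR_EXTERNAL,cv2.CHAIN_APPROX_NONE); c=max(cs,key=cv2.contourArea)
e=cv2.fitEllipse(c); print(e)
for z in (0.0,.006,.0095):
    p=plane(cm,c[:,0],z); (x,y),r=cv2.minEnclosingCircle(p[:,:2].astype(np.float32)); e2=cv2.fitEllipse((p[:,:2]*1e4).astype(np.float32)); print(z,round(x,4),round(y,4),round(r,4),np.round(np.array(e2[0])/1e4,4),np.round(np.array(e2[1])/1e4,4))
E
```

```text
((301.30804443359375, 197.73141479492188), (62.15128707885742, 89.30413818359375), 113.49935150146484)
0.0 0.515 0.4458 0.0505 [0.5152 0.4415] [0.0701 0.0985]
0.006 0.5163 0.4457 0.0498 [0.5164 0.4414] [0.0691 0.0971]
0.0095 0.517 0.4456 0.0493 [0.5172 0.4414] [0.0685 0.0962]
```

View pics/w6z.png

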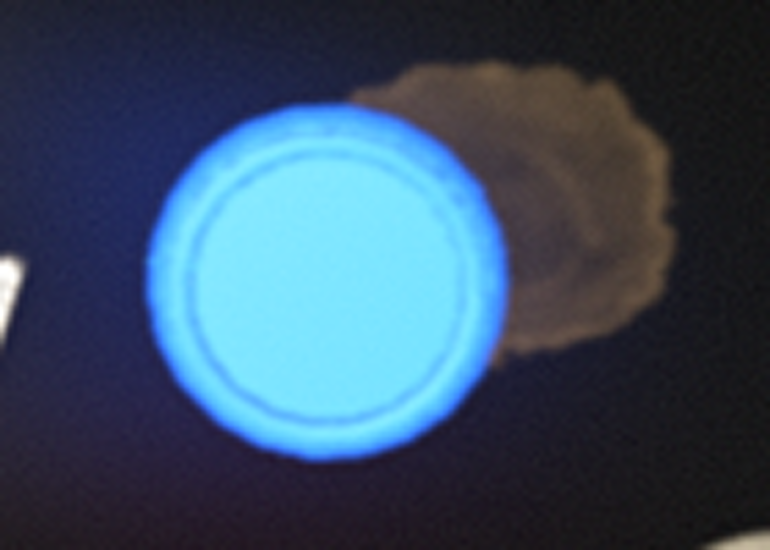

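```bash
python3 - <<'E'
from det import *
d=np.load("w6.npy",allow_pickle=True).item(); cm=cam(d["c"],d["st"]); im=d["c"]["image"];st=d["st"]
s=plane(cm,[(309.1,202.0)],.006)[0]; b=plane(cm,[(309,200.7)],.003)[0]; print("seat",s,b)
m=mask(im,(14,150,150),(35,255,255)); cs,_=cv2.findContours(m,cv2.RETR_EXTERNAL,cv2.CHAIN_APPROX_NONE); c=max(cs,key=cv2.contourArea); print(cv2.boundingRect(c),cv2.minEnclosingCircle(c))
z=st["tcp_pos"][2]-.1648+.159
p=plane(cm,c[:,0],z); (x,y),r=cv2.minEnclosingCircle(p[:,:2].astype(np.float32)); print("cap",x,y,r,plane(cm,[cv2.minEnclosingCircle(c)[0]],z))
M=R.from_rotvec(st["tool_rot"]).as_matrix()
off=M.T@(np.array([x,y,z])-st["tcp_pos"]); print("cap in tool",off)
print("move tool axes",M.T@(s-np.array([x,y,s[2]])))
# neighbours
for n,uv,zz in [("tape",(393,276),.024),("petri",(374,104),.015),("beaker",(291,68),.068),("bottle",(187,137),.07)]:
    q=plane(cm,[uv],zz)[0]; print(n,q.round(3),(M.T@(q-s)).round(3))
cv2.imwrite("pics/w6y.png",cv2.resize(im[240:360,240:390],None,fx=5,fy=5,interpolation=cv2.INTER_CUBIC)[:,:,::-1])
E
```

```text
seat [0.5135839  0.43284218 0.006     ] [0.51436965 0.43306732 0.003     ]
(266, 271, 94, 83) ((312.5, 313.0), 46.596771240234375)
cap 0.5177482962608337 0.42909565567970276 0.021357670426368713 [[0.51834699 0.4292616  0.26147498]]
cap in tool [ 0.00045389  0.00579953 -0.00103511]
move tool axes [-4.18112866e-03 -6.87805922e-06 -3.72783643e-03]
tape [0.444 0.331 0.024] [ 0.093 -0.018 -0.08 ]
petri [0.621 0.38  0.015] [ 0.065 -0.009  0.101]
beaker [0.639 0.461 0.068] [-0.014 -0.062  0.128]
bottle [0.574 0.547 0.07 ] [-0.106 -0.064  0.072]
```

View pics/w6y.png

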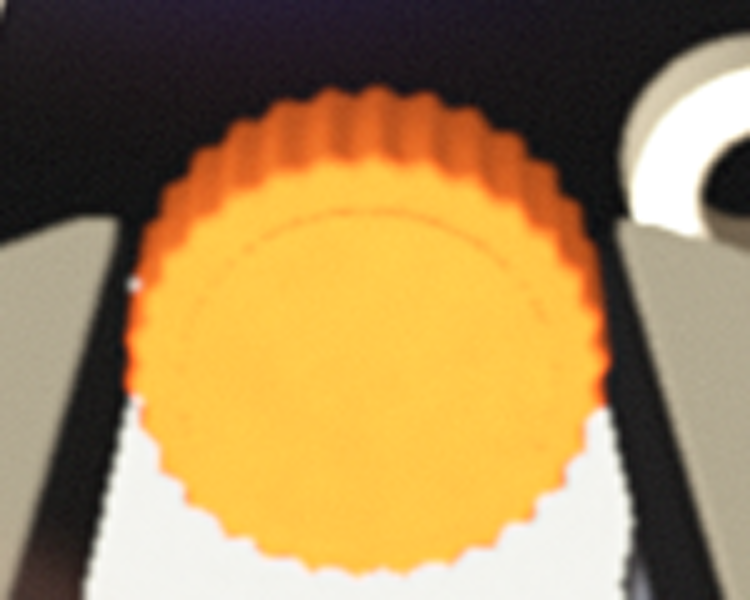

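Call:
move_arm:
  targets:
    - [[1,-0.07,0.5,-0.06,0,0,0],[1,0,0.8,0,0,0,0],[1,0,0.8,0,0,0,0],[1,0,0.4,0,0,0,0],[1,0,0.2,0,0,0,0],[1,0,0,0,0,0,0],[1,0,0,0,0,0,0]]

```text
time: 8.57
tcp_pos: [0.5141, 0.4356, 0.1061]
tool_rot: [-1.258, 1.126, -1.126]
wrist_force: [0.7, 0.1, -0.5]
width: 0.0444
```

```bash
python3 look.py w7; python3 - <<'E'
from det import *
im=cv2.imread("pics/w7.png"); cv2.imwrite("pics/w7z.png",cv2.resize(im[210:370,230:400],None,fx=4.5,fy=3.7,interpolation=cv2.INTER_CUBIC))
E
```

```text
8.575 [0.5141158  0.43558702 0.10606751] [-1.25828222  1.12574401 -1.12623397] 0.044425944842676764 [ 0.70320724  0.07766645 -0.49990492] [-0.97  0.71  0.3   1.84 -0.32  0.65 -1.94]
orange [ 312.9  308.1 7147. ] [0.5473 0.4387] circ 0.5468 0.4387 0.0153
blue [ 316.6  233.3 6061.5] [0.5241 0.4339] circ 0.5159 0.4332 0.0356
blue [  18.4  239.8 3957.5] [0.4967 0.6349] circ 0.4957 0.6476 0.0457
```

View pics/w7z.png

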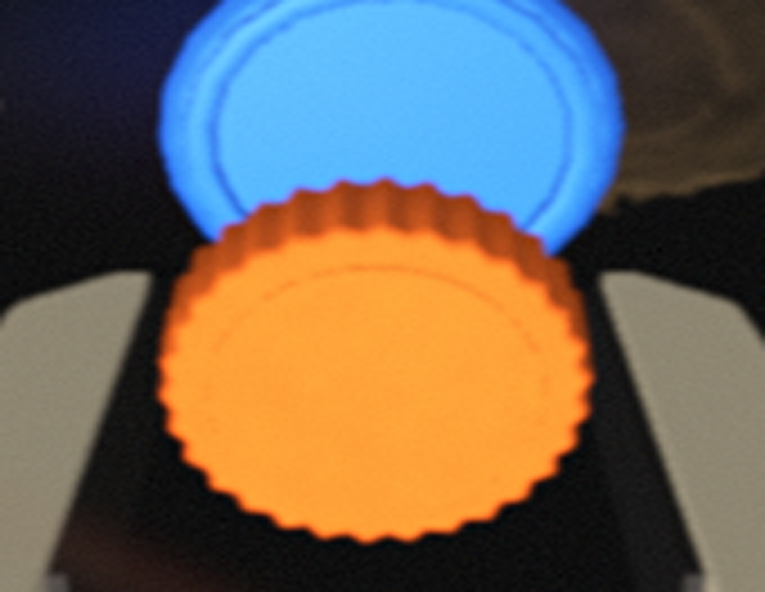

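View pics/w7.png

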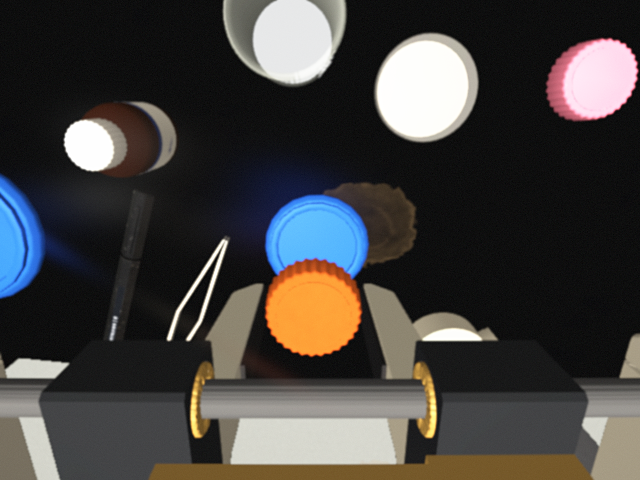

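```bash
cat > rest.py <<'E'
import sys
from det import *
from scipy.optimize import least_squares
def rest(name,c0,a0,a1,dbg=True):
    d=np.load(name+".npy",allow_pickle=True).item(); cm=cam(d["c"],d["st"]); im=d["c"]["image"];st=d["st"]
    g=im.astype(np.float32).sum(2); M=R.from_rotvec(st["tool_rot"]).as_matrix()
    c=np.array(c0,float)
    for it in range(3):
        pts=[]
        for a in np.radians(np.arange(a0,a1,4)):
            u=M@np.array([np.cos(a),0,np.sin(a)])   # tool x, z plane
            rr=np.arange(.022,.0315,.00025)
            X=np.c_[c[0]+rr*u[0],c[1]+rr*u[1],np.full(len(rr),.006)]
            uv=proj(cm,X).astype(np.float32)
            v=cv2.remap(g,uv[:,:1],uv[:,1:],cv2.INTER_LINEAR).ravel()
            v=v-np.interp(rr,[rr[0],rr[-1]],[v[0],v[-1]])
            pts.append(X[v.argmin(),:2])
        pts=np.array(pts)
        f=lambda q:np.hypot(pts[:,0]-q[0],pts[:,1]-q[1])-q[2]
        s=least_squares(f,[*c,.027],loss="soft_l1",f_scale=.0005); c=s.x[:2]
        f2=lambda q:np.hypot(pts[:,0]-q[0],pts[:,1]-q[1])-.027
        s2=least_squares(f2,c,loss="soft_l1",f_scale=.0005)
        print("free",s.x.round(4),"fixed",s2.x.round(4),"res",np.abs(f(s.x)).mean().round(5))
    return s2.x,cm,st,M,im
def capc(cm,st,im,zoff,lo,hi):
    m=mask(im,lo,hi); cs,_=cv2.findContours(m,cv2.RETR_EXTERNAL,cv2.CHAIN_APPROX_NONE); c=max(cs,key=cv2.contourArea)
    z=st["tcp_pos"][2]+zoff; p=plane(cm,c[:,0],z)[:,:2].astype(np.float32); (x,y),r=cv2.minEnclosingCircle(p); 
    return x,y,r,cv2.boundingRect(c)
E
python3 - <<'E'
from rest import *
s,cm,st,M,im=rest("w6",(.5136,.4328),0,360)
s,cm,st,M,im=rest("w7",(.5136,.4328),-10,190)
q=cv2.cvtColor(im,cv2.COLOR_RGB2HSV); print(q[315,313],q[275,313])
k=capc(cm,st,im,-.0058,(12,150,215),(22,255,255)); print(k)
print(M.T@np.array([s[0]-k[0],s[1]-k[1],0]), M.T@np.array([s[0]-st["tcp_pos"][0],s[1]-st["tcp_pos"][1],0]))
print(bot.get_state()["tcp_pos"])
E
```

```text
free [0.5128 0.4337 0.0267] fixed [0.5129 0.4335] res 0.0011
free [0.513  0.4334 0.0269] fixed [0.513  0.4334] res 0.00081
free [0.5129 0.4335 0.0268] fixed [0.513  0.4335] res 0.0009
free [0.5172 0.4322 0.0266] fixed [0.5167 0.4322] res 0.00137
free [0.513  0.4328 0.0271] fixed [0.5131 0.4328] res 0.0003
free [0.5129 0.4329 0.0271] fixed [0.5131 0.4329] res 0.00149
[ 16 198 254] [ 16 198 254]
(0.5129109025001526, 0.4351787269115448, 0.021425453945994377, (267, 272, 93, 84))
[ 2.29943025e-03 -2.30275851e-06 -8.89920236e-05] [ 2.57047886e-03 -4.41185135e-06 -1.33198170e-03]
[0.51399877 0.4357614  0.10616001]
```

Call:
move_arm:
  targets:
    - [[1,0.04,0.4,0,0,0,0],[1,0,0.4,0,0,0,0],[1,0,0.28,0,0,0,0],[1,0,0,0,0,0,0],[1,0,0,0,0,0,0],[1,0,0,0,0,0,0]]

```text
time: 9.38
tcp_pos: [0.514, 0.4335, 0.041]
tool_rot: [-1.259, 1.125, -1.126]
wrist_force: [0.3, 0.5, -0.7]
width: 0.0447
```

```bash
python3 look.py w8; python3 - <<'E'
from rest import *
d=np.load("w8.npy",allow_pickle=True).item(); st=d["st"];cm=cam(d["c"],st);im=d["c"]["image"]
M=R.from_rotvec(st["tool_rot"]).as_matrix()
k=capc(cm,st,im,-.0058,(12,150,215),(22,255,255)); print(k)
s=np.array([.513,.4329]); print(M.T@np.array([s[0]-k[0],s[1]-k[1],0]),M.T@np.array([s[0]-st["tcp_pos"][0],s[1]-st["tcp_pos"][1],0]))
E
```

```text
9.375 [0.51395159 0.43351473 0.04096028] [-1.25890739  1.12548545 -1.12577348] 0.044689565620488876 [ 0.34501218  0.54525196 -0.66200854] [-0.94  0.79  0.25  1.86 -0.35  0.53 -1.91]
orange [ 312.9  308.3 6989. ] [0.5816 0.4404] circ 0.5815 0.4404 0.0049
blue [ 313.6  251.1 5404.5] [0.5341 0.435 ] circ 0.5167 0.4331 0.0349
(0.5126379132270813, 0.4328233599662781, 0.020997319370508194, (268, 273, 92, 82))
[-3.54748067e-05  4.47830973e-07  3.68404483e-04] [ 5.03931391e-04 -1.55406670e-06 -1.01463278e-03]
```

View pics/w8.png

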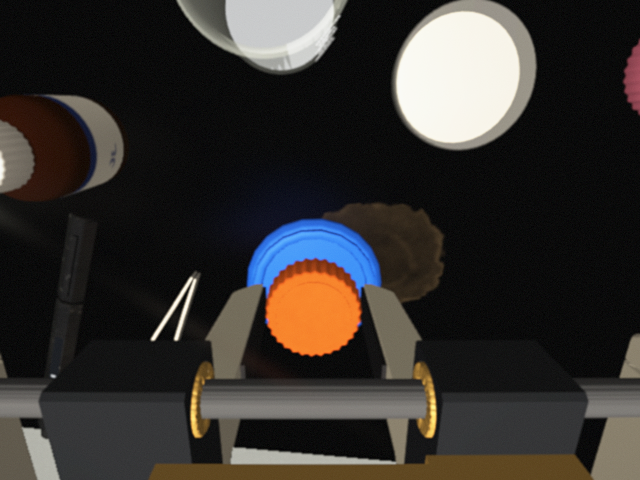

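Call:
move_arm:
  targets:
    - [[1,0,0.1,0,0,0,0],[1,0,0.09,0,0,0,0],[1,0,0,0,0,0,0],[1,0,0,0,0,0,0]]

```text
time: 9.93
tcp_pos: [0.5134, 0.433, 0.0284]
tool_rot: [-1.261, 1.126, -1.126]
wrist_force: [-0.1, -1.0, -0.4]
width: 0.0448
```

```bash
python3 look.py w9; python3 - <<'E'
from rest import *
s,cm,st,M,im=rest("w9",(.513,.4329),30,150)
k=capc(cm,st,im,-.0058,(10,150,200),(22,255,255)); print(k)
cv2.imwrite("pics/w9z.png",cv2.resize(im[230:370,230:400],None,fx=4.5,fy=4,interpolation=cv2.INTER_CUBIC)[:,:,::-1])
E
```

```text
9.925 [0.5134154  0.43298949 0.02838323] [-1.26089975  1.12589847 -1.1259921 ] 0.04484428960015897 [-0.09441077 -1.01465533 -0.35141916] [-0.94  0.81  0.24  1.87 -0.36  0.51 -1.91]
orange [ 312.9  309.  6910.5] [0.5879 0.4408] circ 0.5879 0.4405 0.003
blue [ 312.2  254.4 5050.5] [0.5363 0.4354] circ 0.5206 0.4334 0.0339
blue [268.6 336.  108.5] [0.4905 0.4522] circ 0.4913 0.45 0.008
blue [357.8 334.9 102. ] [0.4962 0.4078] circ 0.4965 0.4094 0.0072
free [0.5239 0.4375 0.0191] fixed [0.512 0.439] res 0.00252
free [0.5248 0.4381 0.0256] fixed [0.5232 0.4379] res 0.00094
free [0.5254 0.4377 0.0255] fixed [0.5237 0.4373] res 0.00095
(0.5115647912025452, 0.4323575794696808, 0.02182672545313835, (266, 272, 95, 85))
```

View pics/w9z.png

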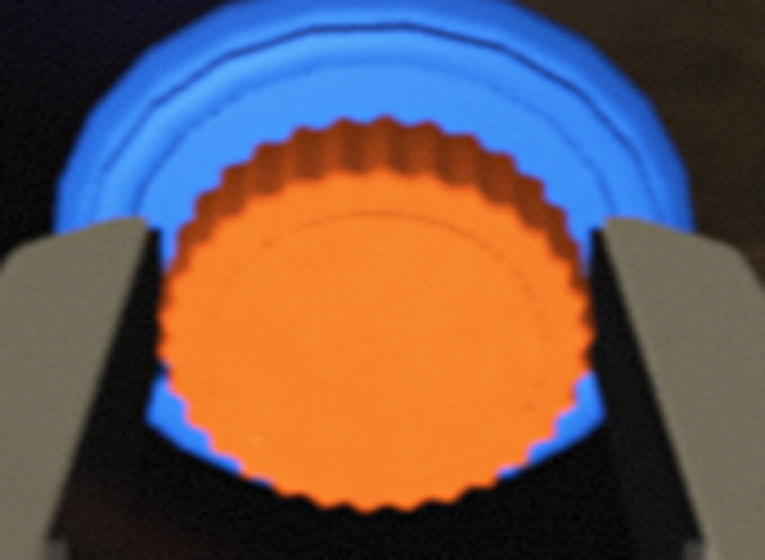

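Call:
move_arm:
  targets:
    - [[0.0,0,0,0,0,0,0],[-0.3,0,0,0,0,0,0],[-0.6,0,0,0,0,0,0],[-0.6,0,0,0,0,0,0],[-0.6,0,-0.3,0,0,0,0],[-0.6,0,-0.8,0,0,0,0],[-0.6,0,-0.8,-0.3,0,0,0],[-0.6,0,-0.8,-0.6,0,0,0],[-0.6,0,0,0,0,0,0],[-0.6,0,0,0,0,0,0]]

```text
time: 11.22
tcp_pos: [0.46, 0.4273, 0.1914]
tool_rot: [-1.259, 1.125, -1.125]
wrist_force: [-0.0, 0.3, -1.2]
width: 0.0743
```

```bash
python3 look.py w10; python3 - <<'E'
from rest import *
d=np.load("w10.npy",allow_pickle=True).item(); st=d["st"];cm=cam(d["c"],st);im=d["c"]["image"]
cv2.imwrite("pics/w10z.png",cv2.resize(im[130:300,220:410],None,fx=4,fy=3.5,interpolation=cv2.INTER_CUBIC)[:,:,::-1])
for z in (.023,):
  b=blobs(im,"orange",200)[0]; p=plane(cm,b[3][:,0],z)[:,:2].astype(np.float32); print(cv2.minEnclosingCircle(p),plane(cm,[b[:2]],z))
E
```

```text
11.225 [0.45998153 0.42728549 0.19138487] [-1.25912677  1.12543263 -1.12529458] 0.07434992585244657 [-0.00723264  0.33545682 -1.22373888] [-1.08  0.55  0.36  1.89 -0.28  0.74 -2.02]
blue [ 313.3  152.1 5449. ] [0.5154 0.4331] circ 0.5139 0.4331 0.0359
blue [  64.1  152.8 3282. ] [0.4911 0.6444] circ 0.4928 0.6583 0.0597
blue [ 15.3 222.7 516.5] [0.4232 0.6938] circ 0.4261 0.689 0.0206
blue [ 21.1 183.3 154. ] [0.4603 0.6843] circ 0.4643 0.6783 0.0239
yellow [ 317.3  151.1 1169.5] [0.5298 0.4328] circ 0.5268 0.4341 0.0108Traceback (most recent call last):
  File "<stdin>", line 5, in <module>
IndexError: list index out of range
```

View pics/w10z.png

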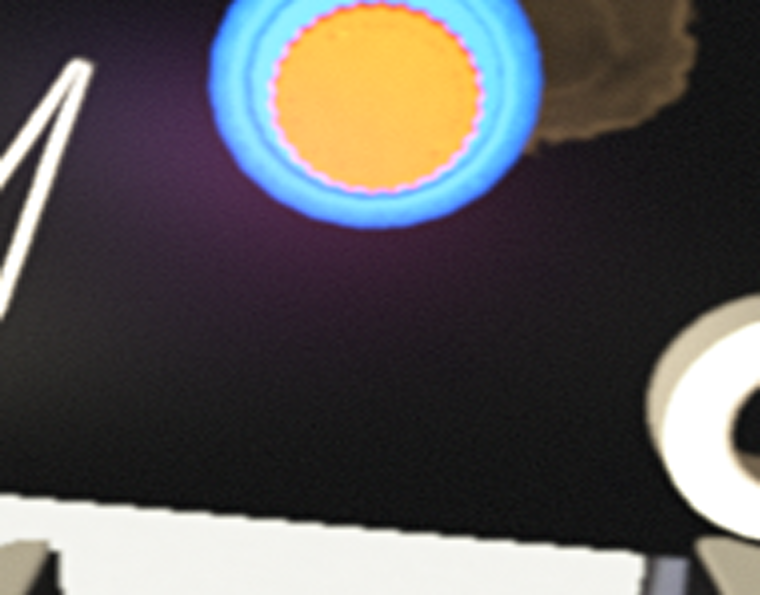

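View pics/w10.png

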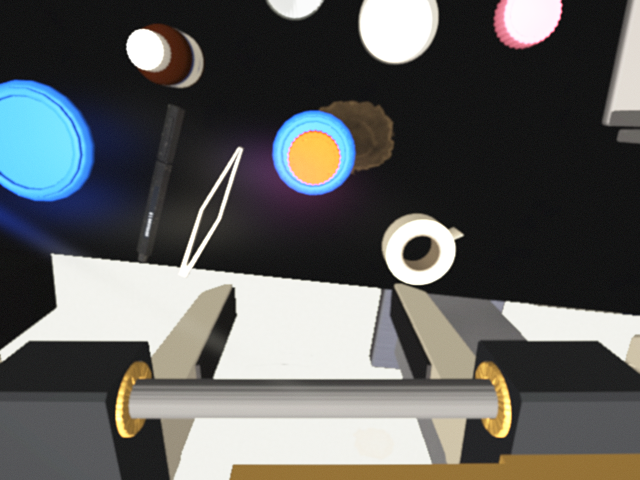

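```bash
python3 - <<'E'
from rest import *
s,cm,st,M,im=rest("w10",(.513,.4329),0,360)
m=mask(im,(8,100,180),(30,255,255)); m[220:]=0
cs,_=cv2.findContours(m,cv2.RETR_EXTERNAL,cv2.CHAIN_APPROX_NONE); c=max(cs,key=cv2.contourArea); print(cv2.boundingRect(c))
p=plane(cm,c[:,0],.023)[:,:2].astype(np.float32);k=cv2.minEnclosingCircle(p); print(k)
print("offset mm",1e3*np.array([s[0]-k[0][0],s[1]-k[0][1]]))
cv2.imwrite("pics/w10y.png",cv2.resize(im[100:205,260:370],None,fx=5.5,fy=5.5,interpolation=cv2.INTER_CUBIC)[:,:,::-1])
E
```

```text
free [0.5145 0.4353 0.0251] fixed [0.5148 0.4351] res 0.00097
free [0.5132 0.433  0.0272] fixed [0.5132 0.433 ] res 0.00067
free [0.5144 0.4354 0.0252] fixed [0.514 0.434] res 0.00108
(289, 131, 51, 53)
((0.5121987462043762, 0.4322240650653839), 0.02109900675714016)
offset mm [1.79215468 1.76973305]
```

View pics/w10y.png

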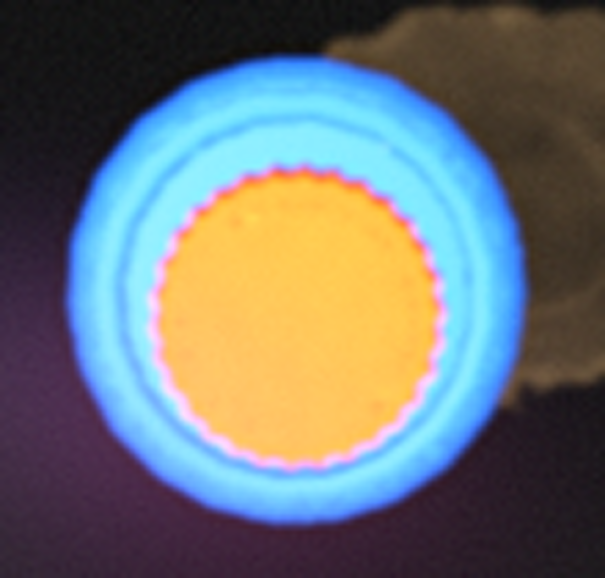

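Call:
move_arm:
  targets:
    - [[-0.6,0.2,-0.7,0.1,0,0,0],[-0.6,0.6,-0.3,0.3,0,0,0],[-0.6,0.8,0,0.4,0,0,0],[-0.6,0.8,0,0.4,0,0,0],[-0.6,0.8,0,0.4,0,0,0],[-0.6,0.8,0,0.4,0,0,0],[-0.6,0.5,0,0.25,0,0,0],[-0.6,0.14,0,0.09,0,0,0],[-0.6,0,0,0,0,0,0],[-0.6,0,0,0,0,0,0]]

```text
time: 12.52
tcp_pos: [0.6299, 0.168, 0.25]
tool_rot: [-1.262, 1.125, -1.123]
wrist_force: [-0.3, -0.3, -0.0]
width: 0.0742
```

```bash
python3 look.py w11; python3 pad.py w11 150
```

```text
12.525 [0.62986893 0.16800687 0.2500488 ] [-1.26176157  1.12540708 -1.12348473] 0.0742315448296533 [-0.29738815 -0.30420935 -0.01001523] [-0.6   0.52  0.39  1.78 -0.24  0.89 -1.56]
orange [  58.2  282.4 1090.5] [0.5857 0.3391] circ 0.5855 0.3393 0.0144
blue [  73.8  267.3 1336.5] [0.5262 0.4213] circ 0.5167 0.4287 0.0363
yellow [479.2 248.  487. ] [0.6465 0.0628] circ 0.6466 0.0632 0.0138
yellow [433.6 248.5 235.5] [0.6428 0.0917] circ 0.6428 0.0933 0.0132
red2 [338.8 249.7 166. ] [0.6351 0.1516] circ 0.636 0.1519 0.0116
red2 [289.9 252.3 131. ] [0.6298 0.1824] circ 0.6295 0.1829 0.0086
red [289.8 253.2] [287 242   7  24 155] [0.6291 0.1824 0.169 ]
red [339.1 253.1] [336 242   8  24 158] [0.6328 0.1511 0.169 ]
red mid [0.631  0.1667 0.169 ] sep 0.0315
yellow [436.1 253.7] [432 242   9  25 157] [0.6395 0.0894 0.169 ]
yellow [485.8 253.6] [481 242  11  24 169] [0.6433 0.0577 0.169 ]
yellow mid [0.6414 0.0735 0.169 ] sep 0.0319
vec 0.0938 6.4
```

View pics/w11.png

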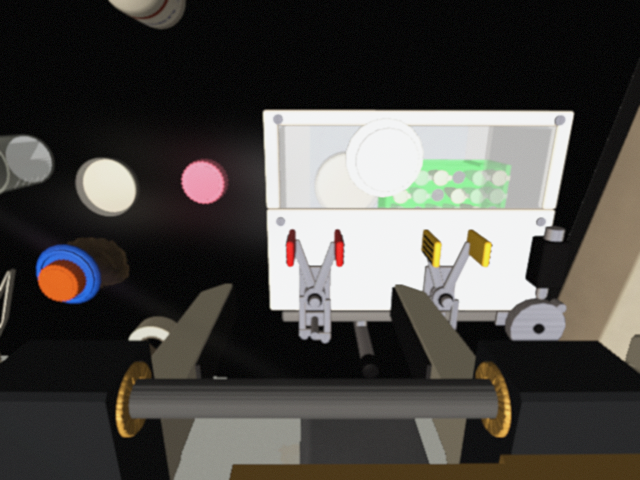

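Call:
move_arm:
  targets:
    - [[-0.6,0.02,0.5,0.02,0,0,0],[-0.6,0,0.6,0,0,0,0],[-0.6,0,0.35,0,0,0,0],[-0.6,0,0.12,0,0,0,0],[-0.6,0,0,0,0,0,0],[-0.6,0,0,0,0,0,0]]

```text
time: 13.32
tcp_pos: [0.6324, 0.1655, 0.1574]
tool_rot: [-1.259, 1.125, -1.126]
wrist_force: [0.1, -0.1, -0.4]
width: 0.0744
```

```bash
python3 look.py w12; python3 pad.py w12 150
```

```text
13.325 [0.63241274 0.16554759 0.15743194] [-1.25913351  1.12483208 -1.12599985] 0.07441745788764598 [ 0.0840375  -0.12210031 -0.44191333] [-0.56  0.62  0.34  1.85 -0.3   0.71 -1.51]
orange [  5.2 334.3 324. ] [0.6098 0.2998] circ 0.6096 0.3017 0.0096
blue [  23.4  313.1 1275.5] [0.5253 0.4084] circ 0.5172 0.4263 0.0362
yellow [ 556.8  317.7 1494.5] [0.6505 0.0675] circ 0.6517 0.0674 0.0161
yellow [ 485.8  315.7 1044.5] [0.6482 0.0965] circ 0.6485 0.0961 0.0141
red2 [272.4 321.9 660. ] [0.6356 0.1819] circ 0.6356 0.1817 0.0149
red2 [345.8 322.4 625.5] [0.6388 0.1523] circ 0.639 0.1528 0.0148
red [269.6 323.9] [264 318  12  12 121] [0.6346 0.1829 0.169 ]
red [347.2 323.8] [342 318  12  12 126] [0.6382 0.1516 0.169 ]
red mid [0.6364 0.1673 0.169 ] sep 0.0315
yellow [499.4 323.3] [494 317  12  13 131] [0.6454 0.0901 0.169 ]
yellow [576.5 323.5] [570 317  13  13 140] [0.6488 0.0587 0.169 ]
yellow mid [0.6471 0.0744 0.169 ] sep 0.0316
vec 0.0935 6.56
```

View pics/w12.png

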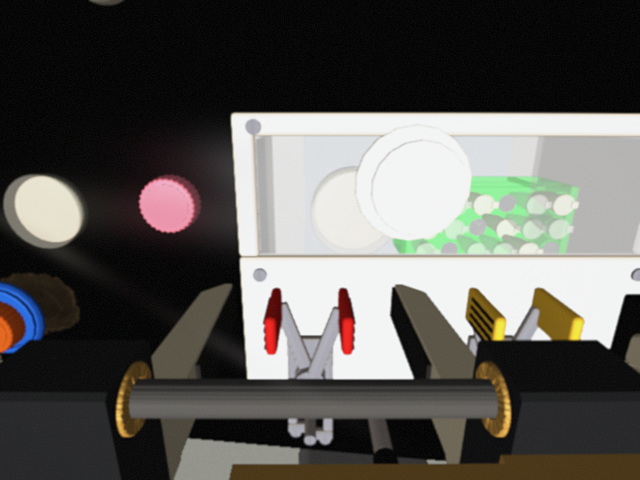

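Call:
move_arm:
  targets:
    - [[-0.6,-0.03,0,0,0,0,0],[-0.6,0,0,0,0,0,0],[1,0,0,0,0,0,0],[1,0,0,0,0,0,0],[1,0,0,0,0,0,0],[1,0,0,0,0,0,0],[1,0,0,0,0,0,0],[1,0,0,0,0,0,0]]

```text
time: 14.38
tcp_pos: [0.6346, 0.1674, 0.1568]
tool_rot: [-1.256, 1.122, -1.129]
wrist_force: [10.3, 6.8, -8.2]
width: 0.0193
```

```bash
python3 look.py w13
```

```text
14.375 [0.63464168 0.16739586 0.15679922] [-1.2556478   1.12177153 -1.12862539] 0.019303565625209115 [10.25802456  6.82992364 -8.17086203] [-0.56  0.63  0.34  1.85 -0.3   0.71 -1.51]
orange [  5.8 338.  380.5] [0.6107 0.3011] circ 0.611 0.3031 0.0102
blue [  24.9  319.6 1463. ] [0.5227 0.4088] circ 0.5173 0.4257 0.0362
yellow [ 561.4  326.2 1705.5] [0.6493 0.0667] circ 0.6489 0.0678 0.0183
yellow [ 489.5  325.8 1361. ] [0.6463 0.0961] circ 0.6455 0.0963 0.0169
red2 [298.3 324.4 583. ] [0.6382 0.1732] circ 0.6389 0.1734 0.0148
red2 [327.3 324.7 560. ] [0.6394 0.1615] circ 0.6402 0.1617 0.0148
```

View pics/w13.png

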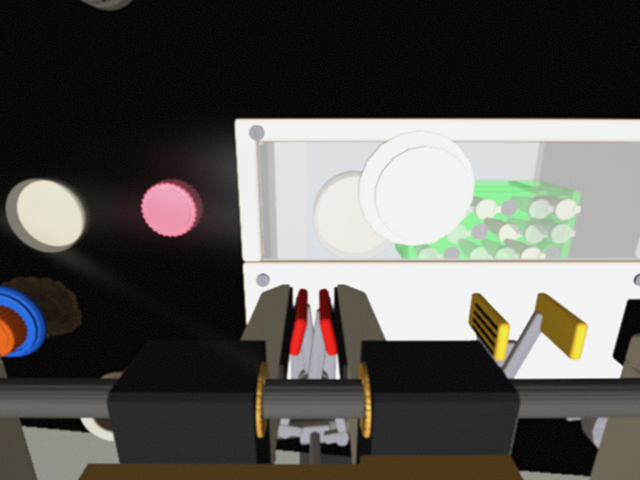

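Call:
move_arm:
  targets:
    - [[-0.6,0,0,0,0,0,0],[-0.6,0,0,0,0,0,0],[-0.6,0,0,0,0,0,0],[-0.6,0,-0.5,0,0,0,0],[-0.6,0,-0.8,0,0,0,0],[-0.6,0,-0.3,0,0,0,0],[-0.6,0,0,0,0,0,0],[-0.6,0,0,0,0,0,0]]

```text
time: 15.42
tcp_pos: [0.6309, 0.167, 0.251]
tool_rot: [-1.262, 1.127, -1.125]
wrist_force: [-0.2, 0.6, -0.5]
width: 0.0745
```

```bash
python3 look.py w14;python3 pad.py w14 150
```

```text
15.425 [0.6308604  0.16696039 0.250977  ] [-1.26241303  1.12699807 -1.12497028] 0.07452190035915064 [-0.19405419  0.62744045 -0.54705326] [-0.6   0.52  0.39  1.78 -0.25  0.9  -1.56]
orange [  57.8  283.  1089.5] [0.586  0.3389] circ 0.5859 0.3392 0.0144
blue [  73.1  267.8 1331. ] [0.5263 0.4214] circ 0.5169 0.4288 0.0363
yellow [476.7 248.2 476. ] [0.6466 0.0627] circ 0.6461 0.0636 0.0137
yellow [431.3 248.6 230.5] [0.6431 0.0916] circ 0.6428 0.093 0.0132
yellow [506.5 416.5  76. ] [0.5184 0.0077] circ 0.5162 0.0086 0.0137
red2 [336.9 251.  154. ] [0.6346 0.1514] circ 0.6358 0.1522 0.0117
red2 [288.3 252.7 126.5] [0.6299 0.1823] circ 0.6293 0.1827 0.0086
red [288.  253.8] [285 242   7  25 157] [0.6292 0.1824 0.169 ]
red [337.1 253.7] [334 242   8  25 160] [0.6328 0.1511 0.169 ]
red mid [0.631  0.1667 0.169 ] sep 0.0316
yellow [433.6 254.1] [430 242   8  25 158] [0.6396 0.0894 0.169 ]
yellow [483.1 253.8] [479 242  10  25 170] [0.6434 0.0577 0.169 ]
yellow mid [0.6415 0.0735 0.169 ] sep 0.0319
vec 0.0938 6.41
```

View pics/w14.png

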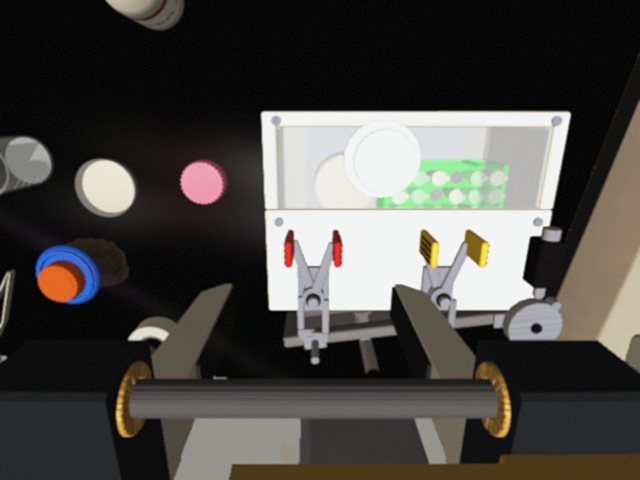

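Call:
move_arm:
  targets:
    - [[-0.1,0.5,0,0,0,0,0],[-0.1,0.7,0,0,0,0,0],[-0.1,0.35,0,0,0,0,0],[-0.1,0,0,0,0,0,0],[-0.1,0,0,0,0,0,0]]

```text
time: 16.1
tcp_pos: [0.642, 0.0764, 0.2519]
tool_rot: [-1.261, 1.126, -1.124]
wrist_force: [-0.9, 0.5, -0.1]
width: 0.0514
```

```bash
python3 look.py w15;python3 pad.py w15 150;  python3 - <<'E'
from det import *
im=cv2.imread("pics/w15.png"); cv2.imwrite("pics/w15z.png",cv2.resize(im[190:400,200:460],None,fx=3,fy=2.8,interpolation=cv2.INTER_CUBIC))
E
```

```text
16.1 [0.64202077 0.07636445 0.25191005] [-1.26092103  1.1256794  -1.1237217 ] 0.051408879039569234 [-0.93104108  0.54203501 -0.0970709 ] [-0.46  0.51  0.39  1.79 -0.24  0.89 -1.42]
blue [  9.9 278.1 674.5] [0.5159 0.404 ] circ 0.5153 0.4141 0.0331
yellow [342.3 250.3 198.5] [0.6465 0.0575] circ 0.6468 0.0577 0.0121
yellow [294.  252.2 157. ] [0.6416 0.0882] circ 0.642 0.0882 0.0107
red2 [151.5 254.7 293.5] [0.6293 0.1797] circ 0.6286 0.1791 0.0098
red2 [198.3 255.8 113. ] [0.632  0.1495] circ 0.6324 0.15 0.0084
red [148.  255.1] [144 243   9  25 164] [0.6288 0.182  0.169 ]
red [197.8 255.4] [195 243   7  25 136] [0.6323 0.1498 0.169 ]
red mid [0.6305 0.1659 0.169 ] sep 0.0324
yellow [293.9 254.4] [291 243   7  25 160] [0.6401 0.0881 0.169 ]
yellow [342.7 254.3] [339 243   8  25 176] [0.6438 0.0569 0.169 ]
yellow mid [0.6419 0.0725 0.169 ] sep 0.0314
vec 0.0941 6.96
```

View pics/w15z.png

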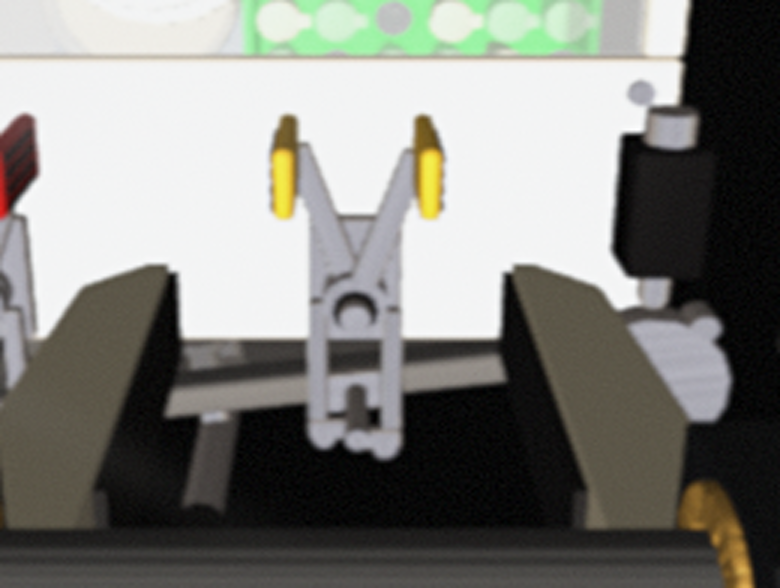

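Call:
move_arm:
  targets:
    - [[-0.1,0,0.5,0,0,0,0],[-0.1,0,0.6,0,0,0,0],[-0.1,0,0.35,0,0,0,0],[-0.1,0,0.12,0,0,0,0],[-0.1,0,0,0,0,0,0],[-0.1,0,0,0,0,0,0]]

```text
time: 16.9
tcp_pos: [0.6428, 0.0749, 0.1592]
tool_rot: [-1.259, 1.125, -1.126]
wrist_force: [-0.0, -0.0, -0.1]
width: 0.0509
```

```bash
python3 look.py w16;python3 pad.py w16 150
```

```text
16.9 [0.64275275 0.07493859 0.15919399] [-1.25925939  1.12463255 -1.12609108] 0.05091375923195796 [-0.04833413 -0.03505054 -0.11159191] [-0.42  0.61  0.34  1.87 -0.3   0.71 -1.37]
yellow [353.7 320.7 658. ] [0.6493 0.0583] circ 0.6494 0.0589 0.0148
yellow [280.6 321.5 578. ] [0.6455 0.088 ] circ 0.6461 0.0876 0.0148
red2 [  63.2  321.6 1110. ] [0.6351 0.1772] circ 0.6358 0.1734 0.0185
red2 [131.1 325.8 305.5] [0.6364 0.1493] circ 0.6371 0.1497 0.0081
red [ 51.5 322.9] [ 46 316  13  14 136] [0.6339 0.1822 0.169 ]
red [128.4 322.9] [124 316  11  14 122] [0.6377 0.1503 0.169 ]
red mid [0.6358 0.1663 0.169 ] sep 0.032
yellow [279.  322.7] [274 316  11  14 147] [0.6449 0.0886 0.169 ]
yellow [356.  322.8] [350 316  13  14 150] [0.6484 0.0572 0.169 ]
yellow mid [0.6467 0.0729 0.169 ] sep 0.0316
vec 0.094 6.65
```

View pics/w16.png

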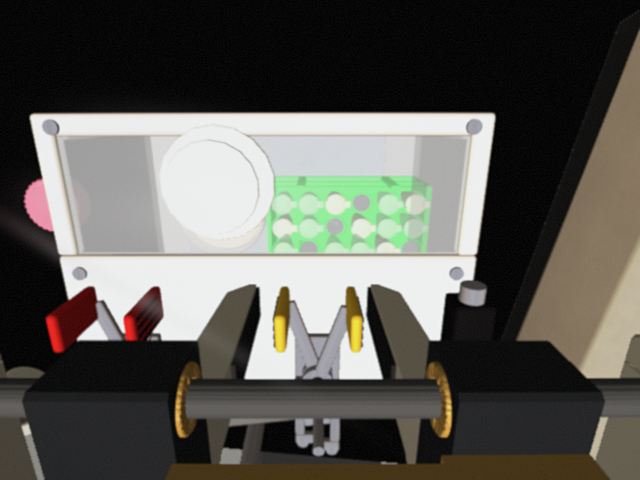

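Call:
move_arm:
  targets:
    - [[-0.1,0.03,0.03,0,0,0,0],[-0.1,0,0,0,0,0,0],[1,0,0,0,0,0,0],[1,0,0,0,0,0,0],[1,0,0,0,0,0,0],[1,0,0,0,0,0,0],[1,0,0,0,0,0,0]]

```text
time: 17.82
tcp_pos: [0.6454, 0.0731, 0.1569]
tool_rot: [-1.256, 1.121, -1.129]
wrist_force: [10.2, 1.3, -6.1]
width: 0.0171
```

```bash
python3 look.py w17
```

```text
17.825 [0.64544728 0.0731459  0.15685992] [-1.25624718  1.12119838 -1.12871746] 0.01713669602679967 [10.1818635   1.27769617 -6.13238121] [-0.42  0.62  0.34  1.87 -0.3   0.7  -1.36]
yellow [299.8 323.8 598.5] [0.6493 0.0784] circ 0.6496 0.0792 0.015
yellow [325.8 323.8 578. ] [0.6505 0.0679] circ 0.6509 0.0678 0.0148
red2 [  63.6  327.5 1889. ] [0.6366 0.1739] circ 0.6362 0.173 0.0187
red2 [126.  335.7 497. ] [0.6357 0.1486] circ 0.6364 0.1472 0.0124
```

View pics/w17.png

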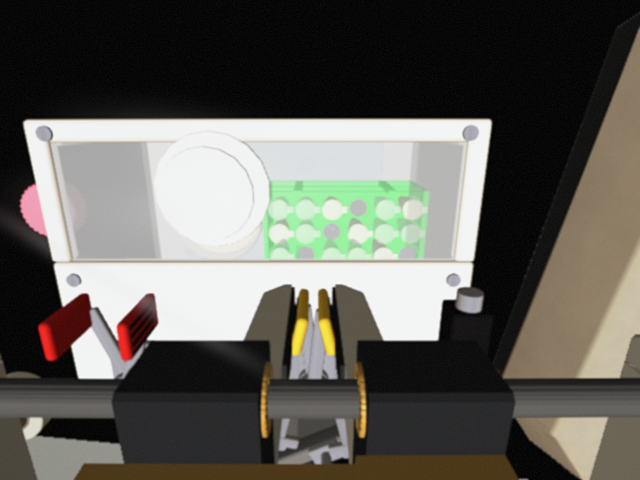

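Call:
move_arm:
  targets:
    - [[-0.1,0,0,0,0,0,0],[-0.1,0,0,0,0,0,0],[-0.1,0,-0.5,0,0,0,0],[-0.1,0,-0.8,0,0,0,0],[-0.1,0,-0.4,-0.7,0,0,0],[-0.1,0,0,-0.8,0,0,0],[-0.1,0,0,0,0,0,0],[-0.1,0,0,0,0,0,0]]

```text
time: 18.88
tcp_pos: [0.5534, 0.0629, 0.2587]
tool_rot: [-1.26, 1.125, -1.126]
wrist_force: [0.1, 0.4, 0.5]
width: 0.0511
```

```bash
python3 look.py w18; python3 - <<'E'
from h import *
d=np.load("w11.npy",allow_pickle=True).item(); cm=cam(d["c"],d["st"]); print("rod shut w11",plane(cm,[(370,371)],.140))
d=np.load("w18.npy",allow_pickle=True).item(); cm=cam(d["c"],d["st"]); print("pred", proj(cm,[[.488,.070,.14],[.589,-.0149,.13],[.533,.1045,.14]]))
E
```

```text
18.875 [0.55344505 0.062945   0.25871794] [-1.2598562   1.12527333 -1.12570151] 0.05108410060107437 [0.09562678 0.41376873 0.52745176] [-0.51  0.39  0.41  1.98 -0.21  0.81 -1.44]
blue [  1.4 204.2  65. ] [0.5114 0.3941] circ 0.5118 0.3955 0.0153
yellow [287.3 111.  193. ] [0.6388 0.0875] circ 0.6387 0.088 0.008
yellow [339.4 111.1 186.5] [0.6422 0.0568] circ 0.6422 0.0567 0.008
red2 [130.9 108.7 297.5] [0.6298 0.18  ] circ 0.6282 0.1775 0.0102
red2 [182.6 109.8 155.5] [0.6325 0.1494] circ 0.6317 0.1482 0.0081
rod shut w11 [[0.52585607 0.10963149 0.14      ]]
pred [[294.11292993 315.02067543]
 [422.57622863 198.75954731]
 [254.04984991 256.97103553]]
```

View pics/w18.png

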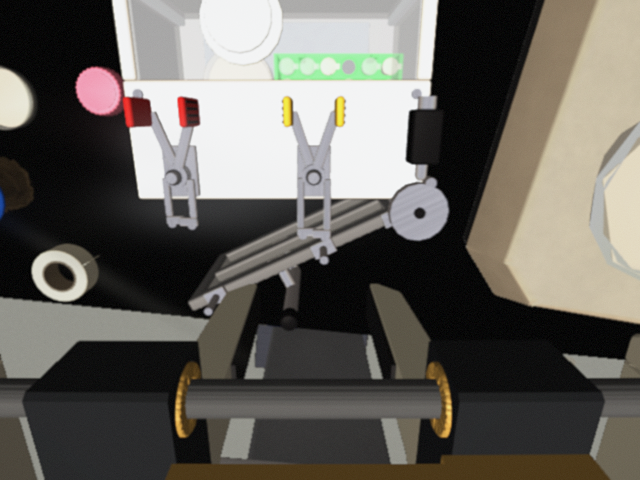

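```bash
python3 - <<'E'
from h import *
d=np.load("w18.npy",allow_pickle=True).item(); cm=cam(d["c"],d["st"]); im=d["c"]["image"]
for z in (.14,.145,.15,.155): print(z,"rod",plane(cm,[(289,319)],z)[0].round(4))
for z in (.14,.15,.16,.17): print(z,"hinge",plane(cm,[(419.5,212.5)],z)[0].round(4))
cv2.imwrite("pics/w18z.png",cv2.resize(im[180:345,180:460],None,fx=2.8,fy=2.8,interpolation=cv2.INTER_CUBIC)[:,:,::-1])
E
```

```text
0.14 rod [0.484  0.0737 0.14  ]
0.145 rod [0.4869 0.0736 0.145 ]
0.15 rod [0.4898 0.0736 0.15  ]
0.155 rod [0.4926 0.0736 0.155 ]
0.14 hinge [ 0.5806 -0.0116  0.14  ]
0.15 hinge [ 0.5827 -0.0085  0.15  ]
0.16 hinge [ 0.5849 -0.0053  0.16  ]
0.17 hinge [ 0.587  -0.0022  0.17  ]
```

View pics/w18z.png

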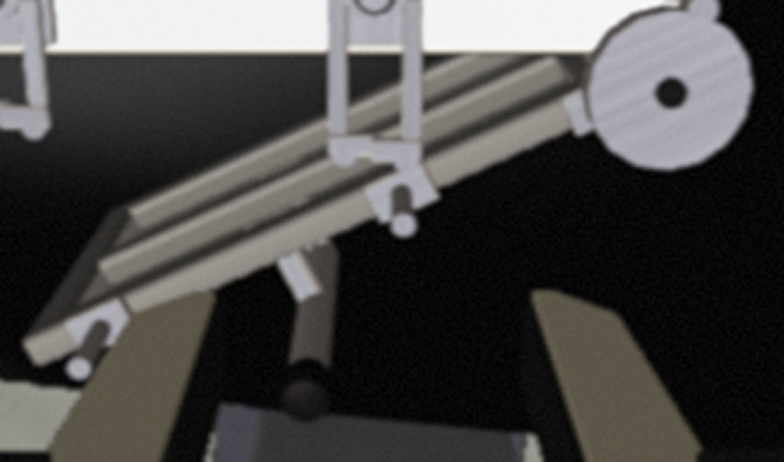

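Call:
move_arm:
  targets:
    - [[-0.2,-0.15,0,-0.5,0,0,0],[-0.2,-0.15,0,-0.59,0,0,0],[-0.2,0,0,0,0,-1,0],[-0.2,0,0.2,0,0,-1,0],[-0.2,0,0.2,0,0,-1,0],[-0.2,0,0.2,0,0,-1,0],[-0.2,0,0,0,0,-1,0],[-0.2,0,0,0,0,0,0],[-0.2,0,0,0,0,0,0]]

```text
time: 20.05
tcp_pos: [0.4866, 0.0732, 0.2223]
tool_rot: [-1.42, 0.798, -0.798]
wrist_force: [0.9, -0.3, 0.1]
width: 0.0555
```

```bash
python3 look.py w19
```

```text
20.05 [0.48656339 0.07315308 0.2222895 ] [-1.41961171  0.7976502  -0.79788062] 0.05548919395374278 [ 0.91823132 -0.26798514  0.100987  ] [-0.48  0.35  0.28  2.15 -0.16  0.66 -1.11]
yellow [501.7  33.4 836. ] [0.6379 0.0597] circ 0.6375 0.0593 0.0126
yellow [441.9  13.8 287.5] [0.6296 0.089 ] circ 0.6294 0.0891 0.0087
```

View pics/w19.png

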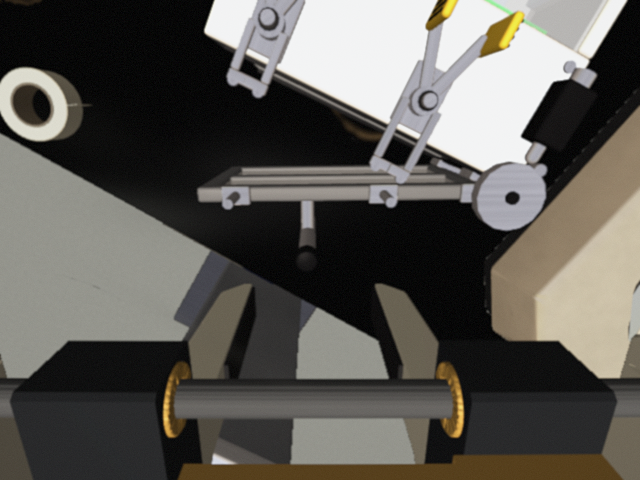

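```bash
python3 - <<'E'
from h import *
d=np.load("w19.npy",allow_pickle=True).item(); st=d["st"];cm=cam(d["c"],st);M=R.from_rotvec(st["tool_rot"]).as_matrix()
for z in (.14,.145,.15):
    p=plane(cm,[(307,260)],z)[0]; print(z,p.round(4),(M.T@(p-st["tcp_pos"])).round(4))
d2=np.load("w18.npy",allow_pickle=True).item();c2=cam(d2["c"],d2["st"])
p1,v1=ray(cm,[(307,258)]);p2,v2=ray(c2,[(289,319)])
A=np.c_[v1[0],-v2[0]];t=np.linalg.lstsq(A,p2-p1,rcond=None)[0];print(p1+v1[0]*t[0],p2+v2[0]*t[1])
E
```

```text
0.14 [0.4811 0.074  0.14  ] [-0.0036  0.0823 -0.0043]
0.145 [0.4827 0.0749 0.145 ] [-0.0035  0.0773 -0.0024]
0.15 [0.4844 0.0758 0.15  ] [-0.0034  0.0723 -0.0004]
[0.48008237 0.07350221 0.13347673] [0.4802431  0.0737084  0.13338604]
```

Call:
move_arm:
  targets:
    - [[-0.2,-0.06,0.5,-0.05,0,0,0],[-0.2,0,0.4,0,0,0,0],[-0.2,0,0.1,0,0,0,0],[-0.2,0,0,0,0,0,0],[-0.2,0,0,0,0,0,0]]

```text
time: 20.72
tcp_pos: [0.4821, 0.0748, 0.1632]
tool_rot: [-1.419, 0.795, -0.797]
wrist_force: [0.1, -0.2, -0.5]
width: 0.0558
```

```bash
python3 look.py w20
```

```text
20.725 [0.48207916 0.07476036 0.16318516] [-1.41913358  0.79548742 -0.79701172] 0.05579359087363 [ 0.12083148 -0.22403857 -0.46316267] [-0.44  0.44  0.24  2.22 -0.21  0.51 -1.07]
yellow [577.7   9.5 751. ] [0.6293 0.0611] circ 0.6286 0.0597 0.0094
yellow [460. 415.  77.] [ 0.4776 -0.0081] circ 0.4762 -0.0079 0.0102
```

View pics/w20.png

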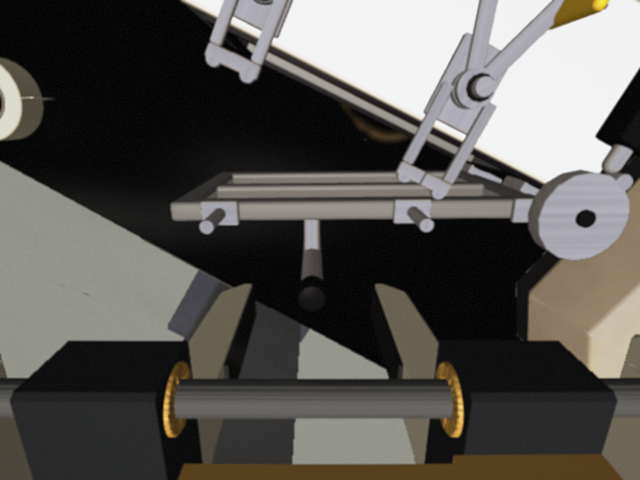

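```bash
python3 - <<'E'
from h import *
d=np.load("w20.npy",allow_pickle=True).item(); st=d["st"];cm=cam(d["c"],st);M=R.from_rotvec(st["tool_rot"]).as_matrix()
for z in (.135,.14,.145,.15):
    p=plane(cm,[(312,295)],z)[0]; print(z,p.round(4),(M.T@(p-st["tcp_pos"])).round(4))
p1,v1=ray(cm,[(312,295)]);p2=None
ds=[np.load(n+".npy",allow_pickle=True).item() for n in ("w18","w19")]
A=[];b=[]
for (p,v) in [(p1,v1)]+[ray(cam(q["c"],q["st"]),[uv]) for q,uv in zip(ds,[(289,319),(307,259)])]:
    v=v[0]/np.linalg.norm(v[0]); P=np.eye(3)-np.outer(v,v); A.append(P); b.append(P@p)
print(np.linalg.lstsq(np.vstack(A),np.hstack(b),rcond=None)[0])
E
```

```text
0.135 [0.4798 0.0735 0.135 ] [-0.0002  0.0282 -0.0026]
0.14 [0.4819 0.0748 0.14  ] [-0.0001  0.0232 -0.0002]
0.145 [0.484  0.0761 0.145 ] [-0.0001  0.0182  0.0023]
0.15 [0.4861 0.0773 0.15  ] [-0.0001  0.0132  0.0047]
[0.47954608 0.0733304  0.13329722]
```

Call:
move_arm:
  targets:
    - [[-0.2,0,0.4,0,0,0,0],[-0.2,0,0.3,0,0,0,0],[-0.2,0,0.1,0,0,0,0],[-0.2,0,0,0,0,0,0],[1,0,0,0,0,0,0],[1,0,0,0,0,0,0],[1,0,0,0,0,0,0],[1,0,0,0,0,0,0],[1,0,0,0,0,0,0]]

```text
time: 21.9
tcp_pos: [0.4812, 0.0749, 0.1145]
tool_rot: [-1.42, 0.796, -0.795]
wrist_force: [-2.5, 2.0, 2.8]
width: 0.0144
```

```bash
python3 look.py w21
```

```text
21.9 [0.48115493 0.07492037 0.11445592] [-1.4203853   0.7964575  -0.79528185] 0.014390008145576885 [-2.46306919  2.01311905  2.78624804] [-0.4   0.52  0.19  2.25 -0.25  0.39 -1.03]
```

View pics/w21.png

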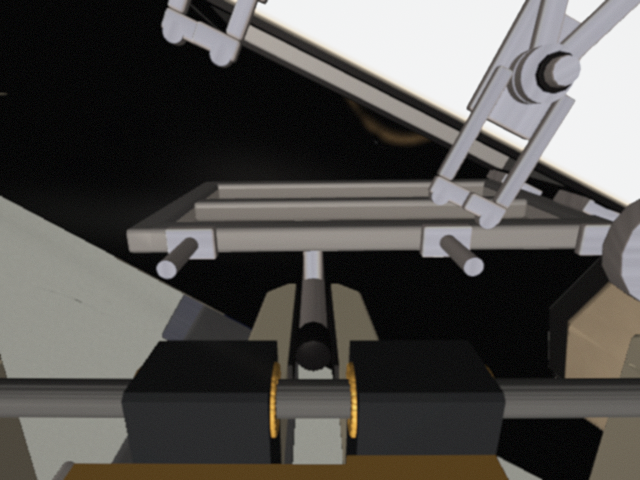

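Call:
move_arm:
  targets:
    - [[1,0,0,0,0,0,0],[1,0,0,0,0,0,0],[1,0,0,0,0,0,0]]

```text
time: 22.32
tcp_pos: [0.4812, 0.0749, 0.1144]
tool_rot: [-1.42, 0.796, -0.795]
wrist_force: [-3.1, 2.8, 4.9]
width: 0.0141
```

Call:
move_arm:
  targets:
    - [[1,0.035,0,-0.09,0,-0.5,0],[1,0.035,0,-0.09,0,-0.5,0],[1,0.035,0,-0.09,0,-0.5,0],[1,0.035,0,-0.09,0,-0.5,0],[1,0,0,0,0,0,0]]

```text
time: 22.95
tcp_pos: [0.4677, 0.0557, 0.1144]
tool_rot: [-1.468, 0.662, -0.659]
wrist_force: [-4.7, 4.5, 5.9]
width: 0.014
```

```bash
python3 look.py w22
```

```text
22.95 [0.46770012 0.05570089 0.11438546] [-1.46815655  0.66224274 -0.65948811] 0.013998733233893569 [-4.65458511  4.50454238  5.86794921] [-0.33  0.51  0.13  2.28 -0.18  0.36 -0.89]
```

View pics/w22.png

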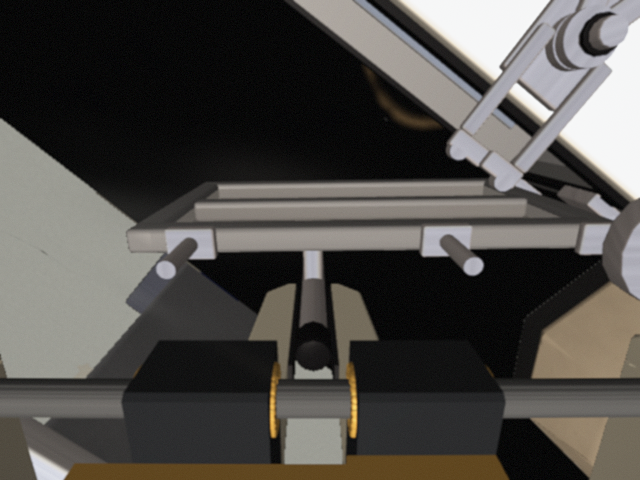

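Call:
move_arm:
  targets:
    - [[1,0.035,0,-0.09,0,-0.5,0],[1,0.035,0,-0.09,0,-0.5,0],[1,0.035,0,-0.09,0,-0.5,0],[1,0.035,0,-0.09,0,-0.5,0],[1,0.035,0,-0.09,0,-0.5,0],[1,0.035,0,-0.09,0,-0.5,0],[1,0.035,0,-0.09,0,-0.5,0],[1,0.035,0,-0.09,0,-0.5,0],[1,0.035,0,-0.09,0,-0.5,0],[1,0,0,0,0,0,0]]

```text
time: 24.25
tcp_pos: [0.4512, 0.0053, 0.1144]
tool_rot: [-1.542, 0.359, -0.354]
wrist_force: [-7.5, 2.4, 9.5]
width: 0.0138
```

```bash
python3 look.py w23
```

```text
24.25 [0.45124521 0.00532625 0.11437874] [-1.54248158  0.35885726 -0.35369803] 0.013781507770777522 [-7.535961    2.35312906  9.45842078] [-0.15  0.49  0.01  2.32 -0.02  0.34 -0.57]
```

View pics/w23.png

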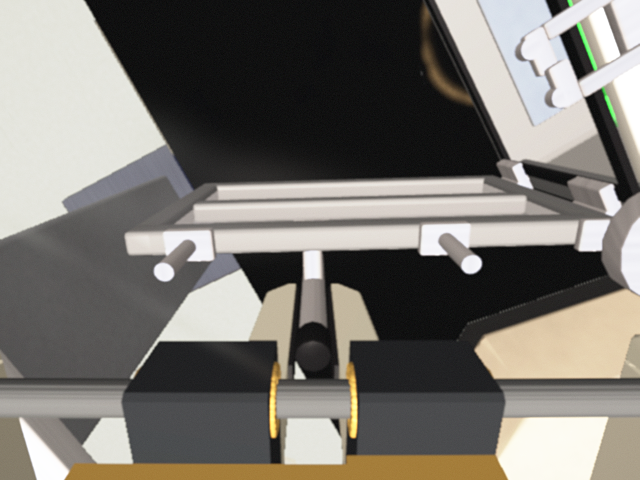

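Call:
move_arm:
  targets:
    - [[1,0.035,0,-0.09,0,-0.5,0],[1,0.035,0,-0.09,0,-0.5,0],[1,0.035,0,-0.09,0,-0.5,0],[1,0.035,0,-0.09,0,-0.5,0],[1,0.035,0,-0.09,0,-0.5,0],[1,0.035,0,-0.09,0,-0.5,0],[1,0.035,0,-0.09,0,-0.5,0],[1,0.035,0,-0.09,0,-0.5,0],[1,0.035,0,-0.09,0,-0.5,0],[1,0.035,0,-0.09,0,-0.5,0]]

```text
time: 25.55
tcp_pos: [0.4574, -0.052, 0.1144]
tool_rot: [-1.572, 0.016, -0.01]
wrist_force: [-8.2, 1.3, 10.7]
width: 0.0143
```

```bash
python3 look.py w24
```

```text
25.55 [ 0.457438   -0.05196318  0.1143611 ] [-1.57170021  0.01649626 -0.01022836] 0.014278447881062847 [-8.18691306  1.32161622 10.72619139] [ 0.08  0.5  -0.12  2.29  0.16  0.36 -0.2 ]
```

View pics/w24.png

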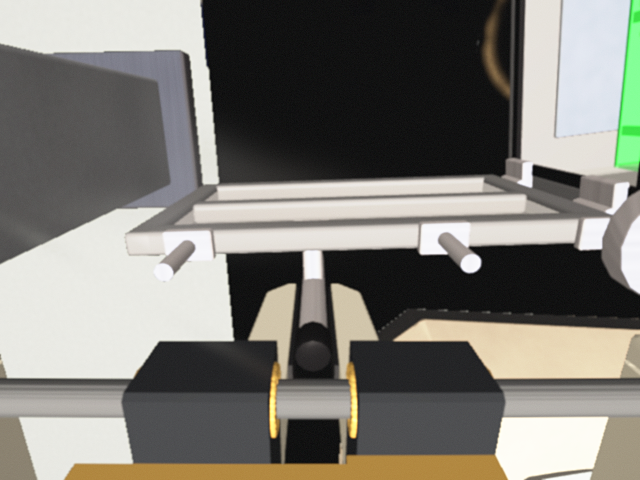

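Call:
move_arm:
  targets:
    - [[1,0.035,0,-0.09,0,-0.5,0],[1,0.018,0,-0.045,0,-0.25,0],[1,0,0,0,0,0,0],[1,0,0,0,0,0,0],[1,0,0,0,0,0,0],[1,0,0,0,0,0,0]]

```text
time: 26.35
tcp_pos: [0.4605, -0.0601, 0.1144]
tool_rot: [-1.571, -0.033, 0.04]
wrist_force: [-9.0, 0.6, 11.3]
width: 0.0142
```

```bash
python3 look.py w25; python3 - <<'E'
from h import *
for n in ("scene","side"):
    c=bot.capture(n); save(n+"9",c["image"])
    z=c["image"][130:330,220:420] if n=="scene" else c["image"][130:330,180:420]
    save(n+"9z",cv2.resize(z,None,fx=3,fy=3,interpolation=cv2.INTER_CUBIC))
print(bot.get_state()["tcp_pos"])
E
```

```text
26.35 [ 0.46049516 -0.06010853  0.11435207] [-1.57146876 -0.03342838  0.0398635 ] 0.014158436082938264 [-9.00983684  0.551641   11.29933068] [ 0.11  0.5  -0.14  2.28  0.19  0.37 -0.14]
[ 0.46045748 -0.06009053  0.11434646]
```

View pics/scene9z.png

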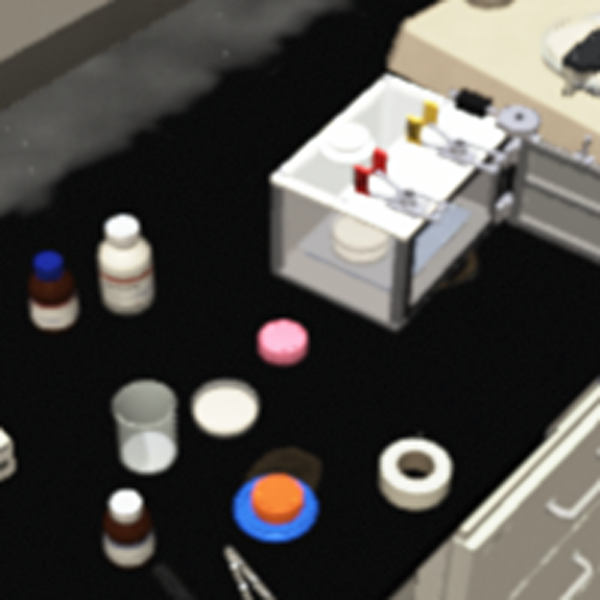

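View pics/side9z.png

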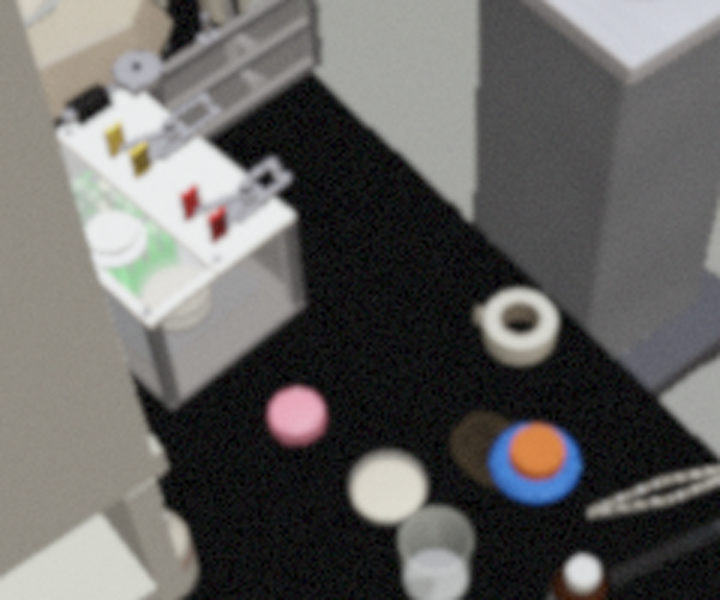

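```bash
python3 - <<'E'
from h import *
print(bot.hand_in()); s=bot.get_state(); print(s["time"],s["tcp_pos"],s["wrist_force"],s["width"])
E
```

```text
the job is handed in; nothing more can be done
None
the job is handed in; nothing more can be done
```

I set the orange cap in the small blue rest, opened both catches, and swung the door wide. I then handed in at about 26 s with the pull rod still pinched; the hand-in gives no verdict.

- **Cap:** the last close view showed it lying flat inside the lip, with its centre about 1.8–2.5 mm from the seat's centre. The limit is 6 mm. The final scene and side pictures show it still there.
- **Catches:** the jaws closed to about 19 mm on the red catch and 17 mm on the yellow. The pictures showed the door ajar after the first and sprung free to about 0.43 rad after the second.
- **Door:** I worked out the angle from the gripper position as about 1.5 rad (1.35 is needed). The pose was steady, with about 9 N sideways on the wrist.
- **Other things on the bench:** they look unmoved in the final pictures, but I did not measure their positions.

Three readings did not quite agree or went unexplained:
- **Blue rest:** the fixed cameras disagreed by about 7 mm on where it was, so I used the close wrist views.
- **Rod grip width:** the jaws read about 14 mm on the 12 mm rod. They may be gripping partly on its 15 mm end cap.
- **Upward force:** it grew to about 11 N while I swung the door. The grip did not slip, and I did not find the cause.

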